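# Swap the battery packs in a UPS drawer

### The arm

A 7-joint arm with a two-finger parallel gripper is mounted at the origin on the work surface. World frame = base frame: x ahead of the robot, y to its left, z up, the work surface at z = 0. Lengths are in m, angles in rad, forces in N, time in s.
With the tool pointing down it reaches from about 0.4 to 0.9 m from the base axis. Payload 5.5 kg.
Tool frame: the origin (TCP) lies on the centre line of the jaws, within the pads' length; the fingertips stand 14 mm ahead of it and the grasp point (between the pads) lies 5 mm behind it; z points along the fingers, y is the line along which they close (so a half turn about z gives the same grasp; the last joint's range is limited). The gripper opens to 85 mm and grips with 20 to 120 N. Pads are 22 mm wide; open, the fingers measure 114 mm over their backs; the gripper's body (76 mm by 85 mm) begins 54 mm behind the grasp point. The pads swing forward as they close: fully open they stand 13 mm farther back than shut.
Start: joints at [-1.055, 0.501, -0.427, 1.55, 0.221, 1.138, -0.21], TCP at [0.163, 0.629, 0.245] pointing down, gripper open.
Joint ranges: [-2.88, 2.88], [-0.31, 2.03], [-1.54, 1.56], [0.2, 2.42], [-1.41, 4.55], [0.19, 2.02], [-2.57, 2.57]. Speed limits (rad/s): [2.57, 2.57, 3.14, 3.14, 3.14, 3.14, 3.14].

### API

Orientations are given as a rotation vector (axis times angle).
In Python, from plant import manip gives the robot as it stands.
- The arm moves only by the tool carry_out, never from a script. Its argument "steps" is a list of rows, each a list of 6 numbers: the shift along the tool's x, y, z in mm, then the turn, a rotation vector about the tool's x, y, z in rad. In form: [[dx, dy, dz, ax, ay, az], ...]. A call has 1 to 10 rows; each row shifts and turns the commanded pose from where the row before left it, along the tool's axes as they then stand; what a row does not reach is not made up. A row lasts 1/12 s, in which the tool goes at most 41.7 mm and 7.16 degrees, less where a joint would pass 70% of its speed; a pose out of reach is approached as far as the arm can. A call is refused whole if a number of a shift passes 41.7 or a number of a turn 0.125, either way. A call with a gripper value outside its range is refused whole. "claw" is the opening, from -1 (shut) to 1 (fully open), set as the call begins (left out, the last holds). The fingers move at their own pace and stop on an object; "squeeze" is the grip in N (left out, the last holds). Time passes only in rows, so rows that do not move let the fingers close. It gives the time, the measured TCP pose, the force, the opening and the grip force at its end, in the units of the state.
- manip.sense(): the state, without advancing time (a new reading comes with each control period).
- manip.capture(name): name is "scene" or "top"; returns a dict with "color" (420x560x3 uint8, red, green, blue), "fx", "fy", "cx", "cy" (pixels), "R" (3x3) and "t" (3): a world point X has camera coordinates R X + t. Camera axes: x right, y down, z forward; pixel columns grow to the right and rows downward; lengths in m; the calibration is good to about 2 mm. A picture is of the moment at which its call begins. There is no depth.
- manip.sign_off(): hands the job in; it is judged then, once.
Trained networks look in a picture, given as the dict that the camera call returned (one of the last four; its "shot" number tells which), for a name from the list of things; names that differ only in an ending like _2 or _b are one class to them, and where a whole thing is asked for, a point or a joint stands for the part that bears it (a point fixed in the world has none). Each returns a list of dicts, best first, with "confidence" (0 to 1); they miss things now and then, are a little off and sometimes report something else, mostly with a low value. They report only what shows in the picture. A call takes as long as a camera call. They do not tell look-alikes from the thing itself.
- manip.masks_of(picture, query): "pixels" (420x560 bool, what is visible of it) and "xy" ([column, row] in pixels, amid what is visible of it).
The state is a dict: "t": time; "qpos": joint angles; "joint_velocities": joint speeds; "tau": joint torques, N m; "eef_pos": TCP position; "tcp_rot": TCP orientation; "contact_force": force on the tool from outside, world axes, zero at the start; "torque": the same for the moment, N m; "width": finger opening in m; "gripper_force": force on a finger pad.
Only numpy, scipy, OpenCV 4.12 (cv2) and the standard library are available. Lean on these libraries where they do the work, as an engineer would, in place of code of your own. Each camera call takes 0.05 s, during which the arm holds its last target. There are 200 camera calls.

### The job

Swap the packs in the battery drawer. First turn the swivel sign half a turn so its barred-ring face looks across the bench, away from the robot, next slide the drawer's comb lock fully open; then lift every spent pack out of the drawer and stand it upright in the return tray, and stand every charged pack from the bench in a bay of the drawer, down on its floor. With all that done slide the lock fully home, and last of all turn the sign back so its tick face looks across the bench again; leave the other things on the bench where they are.

Things in the scene. Friction and masses are not known exactly. Their poses are not given: they have to be found in the camera images.
- drawer: open-topped white battery drawer, fixed. Origin: centre of its underside on the bench. Own x points from the bar handle on its front to its rear, y along the row of three bays, z up. Guides between bays 18 mm wide, peaked on top as lead-in, 37 mm high; side walls 36 mm, front wall 34 mm, rear box 40 mm, comb rail on it 53 mm high
- lock (a joint): travel (m) along the drawer's +y of its comb lock: a steel bar along the rear edge with three tongues (10 mm wide, underside 55, top 61 mm above the bench, from drawer x = 40 mm back). 0 = open stop, tongues over the guides; 0.038 = locked stop, tongues over the middle of the bays. Above 0.006 they block the packs. Stays where left; friction about 2 N
- lock_grip (a point): middle of the top of the comb's black grip block: 22 mm (drawer x) x 16 mm (drawer y), rising 30 mm from the comb's top. This point is 91 mm above the bench, at drawer x = 78 mm, and moves with the comb. Can be pinched from above across its 16 mm
- sign_stand: weighted foot of the swivel sign, 110 mm across, fixed. Origin: centre of its underside. Own x points to where the sign is read from: across the bench, away from the robot
- sign_axis (a point): point on the sign's upright pivot axis, at the top edge of the plate, 162 mm above the bench
- sign (a joint): turn (rad) of the upright sign plate about its pivot, anticlockwise from above; plate 140 wide (70 each side of the pivot), 10 thick, 62 to 162 mm above the bench. A tick on one face, a barred ring on the other. 0 = end stop: plate along the stand's y, tick looks along the stand's +x; pi = other stop: barred ring looks there. Turns only between the stops, stays where left, friction 0.05 N m
- tray: grey return tray, fixed, outside 170 (own x) x 180 (own y) x 40 mm high, walls and floor 5 mm thick. Origin: centre of its underside
- bay0 (a point): centre of the floor of the drawer bay at drawer y = -76 mm, 3 mm above the bench. The bay is 128 mm long (drawer x) and 58 mm wide (drawer y); a pack stands in it along x
- bay1 (a point): centre of the floor of the drawer bay at drawer y = 0 mm, 3 mm above the bench. The bay is 128 mm long (drawer x) and 58 mm wide (drawer y); a pack stands in it along x
- bay2 (a point): centre of the floor of the drawer bay at drawer y = 76 mm, 3 mm above the bench. The bay is 128 mm long (drawer x) and 58 mm wide (drawer y); a pack stands in it along x
- fresh0: charged battery pack, black box 120 (own x) x 50 (own y) x 48 mm high, 0.36 to 0.56 kg, with an upright carrying rib on top, 14 mm thick (own y), 60 mm long (own x), its top 81 mm above the origin, for lifting from above. Origin: centre of the underside. Works either way round. Stands on the bench at the start; may be absent
- fresh1: charged battery pack, black box 120 (own x) x 50 (own y) x 48 mm high, 0.36 to 0.56 kg, with an upright carrying rib on top, 14 mm thick (own y), 60 mm long (own x), its top 81 mm above the origin, for lifting from above. Origin: centre of the underside. Works either way round. Stands on the bench at the start; may be absent
- fresh2: charged battery pack, black box 120 (own x) x 50 (own y) x 48 mm high, 0.36 to 0.56 kg, with an upright carrying rib on top, 14 mm thick (own y), 60 mm long (own x), its top 81 mm above the origin, for lifting from above. Origin: centre of the underside. Works either way round. Stands on the bench at the start; may be absent
- spent0: spent battery pack, black box 120 (own x) x 50 (own y) x 48 mm high, 0.36 to 0.56 kg, with an upright carrying rib on top, 14 mm thick (own y), 60 mm long (own x), its top 81 mm above the origin, for lifting from above. Origin: centre of the underside. Works either way round. Stands in the drawer at the start, in the bay at y = -76 mm; may be absent
- spent1: spent battery pack, black box 120 (own x) x 50 (own y) x 48 mm high, 0.36 to 0.56 kg, with an upright carrying rib on top, 14 mm thick (own y), 60 mm long (own x), its top 81 mm above the origin, for lifting from above. Origin: centre of the underside. Works either way round. Stands in the drawer at the start, in the bay at y = 0 mm; may be absent
- spent2: spent battery pack, black box 120 (own x) x 50 (own y) x 48 mm high, 0.36 to 0.56 kg, with an upright carrying rib on top, 14 mm thick (own y), 60 mm long (own x), its top 81 mm above the origin, for lifting from above. Origin: centre of the underside. Works either way round. Stands in the drawer at the start, in the bay at y = 76 mm; may be absent
- screwdriver: bystander: a screwdriver lying on the bench
- tape: bystander: a roll of tape, 96 mm across, 24 mm high. Origin: centre of its underside
- meter: bystander: a multimeter, 150 x 75 x 38 mm, lying flat. Origin: centre of its underside
- spray: bystander: a spray can, 60 mm across, 170 mm tall. Origin: centre of its underside
- mug: bystander: a white mug, 92 mm tall. Origin: centre of its underside
- nutbox: bystander: a small clear box with compartments, 100 x 80 x 30 mm. Origin: centre of its underside
- bracket: bystander: a small white angle bracket, 88 mm long, 35 mm high. Origin: centre of its underside
There are look-alikes about, which are no part of the job. What is shaped like the spent2 but blue is not meant.

How it is judged:
By the outcome, as a careful person would: the job done as asked, in the order asked, and still so for the second after the job is handed in, with the robot touching nothing.
Of spent0, spent1, spent2 only 1 to 2 are there at a start; the rules pass over those that are not, and their reading is None.
Of fresh0, fresh1, fresh2 only 2 to 3 are there at a start; the rules pass over those that are not, and their reading is None.
At some moment in a run one of fresh0, fresh1, fresh2 may be knocked a few centimetres aside while the robot is not near it.
Once in a run the grip may slacken for a moment while it holds something.
It also fails if it takes over 210 s, if anything falls off the work surface, if the arm or the gripper's body presses on something with over 40 N, if the wrist force passes 120 N, or if a joint passes its speed limit or range.

## Working session

There is one attempt and no reset: what is moved stays moved. The work goes in short steps, Python scripts to look and compute and a tool call to move; the robot and the scene stay as the last step left them, time stands still between calls to the robot, and variables do not carry over. Pictures are saved under pics/ and viewed, at most 14 in all, crops included, and the job is handed in when it is done.

Besides the shell and the picture viewer there is one more tool, called as name(argument=value, ...) on one line, values as JSON. carry_out: Moves the arm, as the interface text tells. Its arguments: {"type":"object","properties":{"steps":{"type":"array","items":{"type":"array","items":{"type":"number"}}},"claw":{"type":"number"},"squeeze":{"type":"number"}},"required":["steps"]}

```bash
mkdir -p pics; ls
cat > h.py <<'E'
import numpy as np, cv2
from plant import manip
def cap(name, fn=None, scale=1.4):
    p=manip.capture(name)
    if fn: cv2.imwrite('pics/'+fn, cv2.resize(p['color'][:,:,::-1],None,fx=scale,fy=scale))
    return p
def ray(p,uv,z):
    R=np.array(p['R']);t=np.array(p['t']);c=-R.T@t
    d=R.T@np.array([(uv[0]-p['cx'])/p['fx'],(uv[1]-p['cy'])/p['fy'],1.])
    return c+d*(z-c[2])/d[2]
def proj(p,X):
    c=np.array(p['R'])@np.array(X)+np.array(p['t'])
    return np.array([p['fx']*c[0]/c[2]+p['cx'],p['fy']*c[1]/c[2]+p['cy']])
E
python3 - <<'E'
from h import *
s=manip.sense(); print(s['t'],s['eef_pos'],s['tcp_rot'],s['width'])
for n in ['top','scene']:
    p=cap(n,n+'0.png')
    print(n,'cam',-np.array(p['R']).T@np.array(p['t']))
    for q in ['drawer','tray','sign','sign_stand','lock_grip','fresh0','spent0','meter','mug','spray']:
        for m in manip.masks_of(p,q)[:6]:
            if m['confidence']<.3: continue
            ys,xs=np.nonzero(m['pixels'])
            r=cv2.minAreaRect(np.c_[xs,ys].astype(np.float32))
            print(q,round(m['confidence'],2),np.round(m['xy']),len(xs),np.round(r[0]),np.round(r[1]),round(r[2]),np.round(ray(p,m['xy'],0.04),3))
E
```

```text
pics
0.0 [0.16245458 0.62867494 0.24426425] [-3.95945171e-01 -3.11622456e+00  3.05121065e-03] 0.08559597111017568
top cam [ 0.31353546 -0.05373684  1.31507902]
tray 0.77 [129. 216.] 4034 [128. 216.] [63. 69.] 83 [0.467 0.365 0.04 ]
sign 0.6 [231. 165.] 570 [228. 165.] [12. 51.] 77 [0.624 0.073 0.04 ]
sign_stand 0.96 [230. 171.] 1252 [229. 174.] [35. 50.] 84 [0.605 0.074 0.04 ]
sign_stand 0.74 [167. 286.] 1067 [167. 286.] [35. 30.] 90 [0.27  0.244 0.04 ]
sign_stand 0.53 [246. 224.] 722 [248. 221.] [42. 18.] 79 [0.45  0.024 0.04 ]
lock_grip 0.74 [332. 171.] 607 [332. 172.] [63. 19.] 4 [ 0.612 -0.228  0.04 ]
lock_grip 0.51 [163. 140.] 1216 [164. 139.] [50. 26.] 63 [0.699 0.277 0.04 ]
fresh0 0.94 [216. 225.] 759 [216. 224.] [19. 41.] 9 [0.445 0.111 0.04 ]
fresh0 0.65 [245. 222.] 743 [248. 221.] [43. 18.] 77 [0.456 0.028 0.04 ]
fresh0 0.64 [185. 226.] 834 [184. 226.] [42. 20.] 86 [0.442 0.202 0.04 ]
fresh0 0.61 [424. 190.] 778 [425. 190.] [22. 41.] 56 [ 0.558 -0.501  0.04 ]
spent0 0.97 [359. 324.] 846 [360. 325.] [45. 19.] 79 [ 0.171 -0.301  0.04 ]
spent0 0.95 [447. 266.] 922 [449. 268.] 
[... 1102 characters left out ...]
21.] 28 [0.473 0.019 0.04 ]
fresh0 0.62 [318. 192.] 715 [319. 191.] [39. 20.] 45 [0.459 0.101 0.04 ]
fresh0 0.56 [338. 171.] 728 [335. 174.] [38. 22.] 29 [0.445 0.216 0.04 ]
spent0 0.89 [244. 281.] 848 [244. 284.] [42. 22.] 45 [ 0.527 -0.284  0.04 ]
spent0 0.84 [166. 216.] 722 [165. 215.] [41. 19.] 34 [ 0.185 -0.309  0.04 ]
spent0 0.81 [116. 302.] 794 [119. 303.] [47. 23.] 37 [ 0.33  -0.569  0.04 ]
spent0 0.77 [285. 251.] 636 [284. 252.] [39. 19.] 43 [ 0.54  -0.137  0.04 ]
meter 0.88 [416. 207.] 1088 [414. 209.] [49. 23.] 11 [0.72  0.274 0.04 ]
mug 0.83 [254. 352.] 1314 [256. 353.] [46. 39.] 41 [ 0.691 -0.395  0.04 ]
spray 0.81 [190. 329.] 1210 [189. 328.] [49. 28.] 61 [ 0.53  -0.474  0.04 ]
```

Run:
```python
import cv2
a=cv2.imread('pics/top0.png'); b=cv2.imread('pics/scene0.png')
# crop of drawer/sign/packs
c=a[int(110*1.4):int(260*1.4), int(90*1.4):int(480*1.4)]
cv2.imwrite('pics/topc.png',cv2.resize(c,(800,308*800//800*1),interpolation=cv2.INTER_CUBIC))
```

```text
(no output)
```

View pics/top0.png

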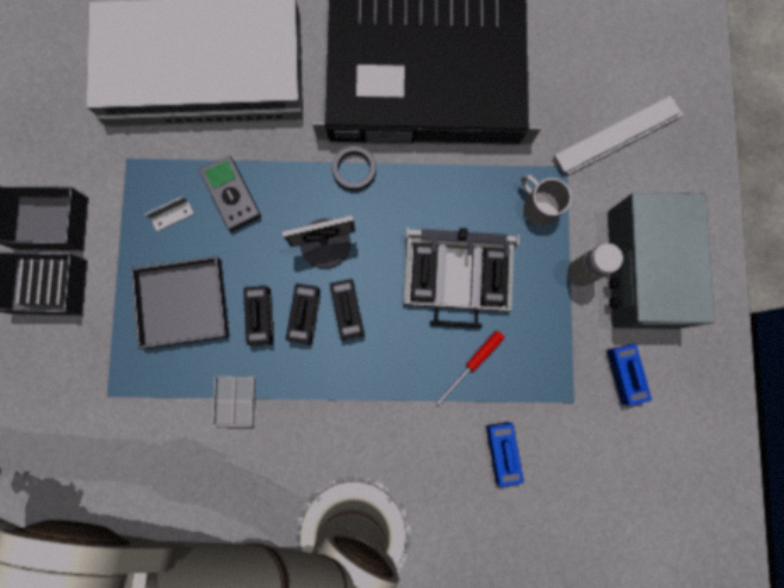

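View pics/scene0.png

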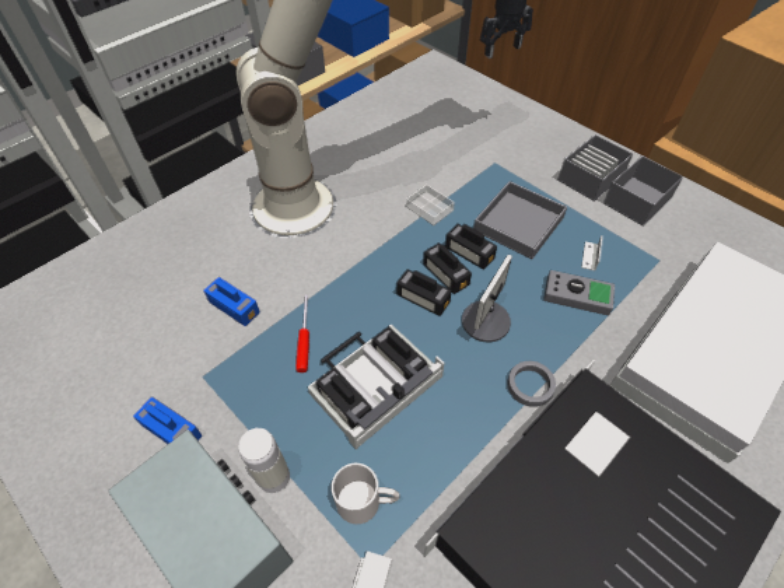

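Three black packs are on the bench (top px 184,226; 216,224; 248,221), and these are the fresh ones. Two black packs are in the drawer, spent2 at (303,195) and spent0 at (353,198); bay1 is empty. The blue packs at (360,325) and (449,268) are decoys, because they are blue and outside the drawer. Next I fit poses and confirm in one crop.

```bash
cat >> h.py <<'E'
from scipy.optimize import minimize
def box(x0,x1,y0,y1,z0,z1): return np.array([[x,y,z] for x in(x0,x1) for y in(y0,y1) for z in(z0,z1)])/1000.
PACK=[box(-60,60,-25,25,0,48),box(-30,30,-7,7,48,81)]
TRAY=[box(-85,85,-90,90,0,40)]
S=4
def sil(p,boxes,pose,z0=0):
    x,y,a=pose; c,s=np.cos(a),np.sin(a); M=np.array([[c,-s,0],[s,c,0],[0,0,1]])
    im=np.zeros((420*S,560*S),np.uint8)
    for b in boxes:
        uv=np.array([proj(p,M@q+[x,y,z0]) for q in b])
        h=cv2.convexHull(((uv+.5)*S*16).astype(np.int32)); cv2.fillConvexPoly(im,h,255,shift=4)
    return cv2.resize(im,(560,420),interpolation=cv2.INTER_AREA)/255.
def fit(pms,boxes,pose0,z0=0):
    def f(v):
        e=0
        for p,m in pms:
            s=sil(p,boxes,(v[0]/100,v[1]/100,v[2]/4),z0); e-=np.minimum(s,m).sum()/np.maximum(s,m).sum()
        return e/len(pms)
    x0=np.array([pose0[0]*100,pose0[1]*100,pose0[2]*4])
    r=minimize(f,x0,method='Nelder-Mead',options=dict(initial_simplex=np.vstack([x0]+[x0+d for d in np.diag([1.,1.,.5])]),xatol=.01,fatol=1e-4))
    return (r.x[0]/100,r.x[1]/100,r.x[2]/4),-r.fun
def near(p,q,xy,z=.04,rad=.05):
    best=None
    for m in manip.masks_of(p,q):
        w=ray(p,m['xy'],z)[:2]
        if np.hypot(*(w-np.array(xy)))<rad and (best is None or m['confidence']>best['confidence']): best=m
    return None if best is None else best['pixels'].astype(float)
def packs(guesses,q='fresh0',fn=None):
    ps=[manip.capture('top'),manip.capture('scene')]; out=[]
    for g in guesses:
        pms=[(p,m) for p in ps for m in [near(p,q,g[:2])] if m is not None]
        out.append((fit(pms,PACK,g),len(pms)) if pms else None)
    return out,ps
E
python3 - <<'E'
from h import *
for q,gs in [('fresh0',[(.455,.025,.2),(.445,.108,-.15),(.443,.205,.05)]),('spent0',[(.53,-.28,.03),(.54,-.14,.05)])]:
    o,ps=packs(gs,q)
    for r in o: print(q,r and (np.round(r[0][0],4),round(r[0][1],3),r[1]))
p=ps
pm=[(a,near(a,'tray',(.47,.36))) for a in ps]; pm=[x for x in pm if x[1] is not None]
r=fit(pm,TRAY,(.47,.36,.08)); print('tray',np.round(r[0],4),r[1])
a=ps[0]['color'][135:255,205:385,::-1]; cv2.imwrite('pics/c1.png',cv2.resize(a,None,fx=4.4,fy=4.4,interpolation=cv2.INTER_CUBIC))
a=ps[1]['color'][160:330,210:380,::-1]; cv2.imwrite('pics/c2.png',cv2.resize(a,None,fx=3.5,fy=3.5,interpolation=cv2.INTER_CUBIC))
E
```

```text
fresh0 (array([0.4589, 0.0207, 0.2225]), np.float64(0.911), 2)
fresh0 (array([ 0.4476,  0.1133, -0.1484]), np.float64(0.875), 2)
fresh0 (array([0.4435, 0.2049, 0.111 ]), np.float64(0.9), 1)
spent0 (array([ 0.5318, -0.2873, -0.0566]), np.float64(0.834), 2)
spent0 (array([ 0.5384, -0.1387, -0.0734]), np.float64(0.81), 2)
tray [0.4695 0.3722 0.1626] 0.9573203393151679
```

View pics/c1.png

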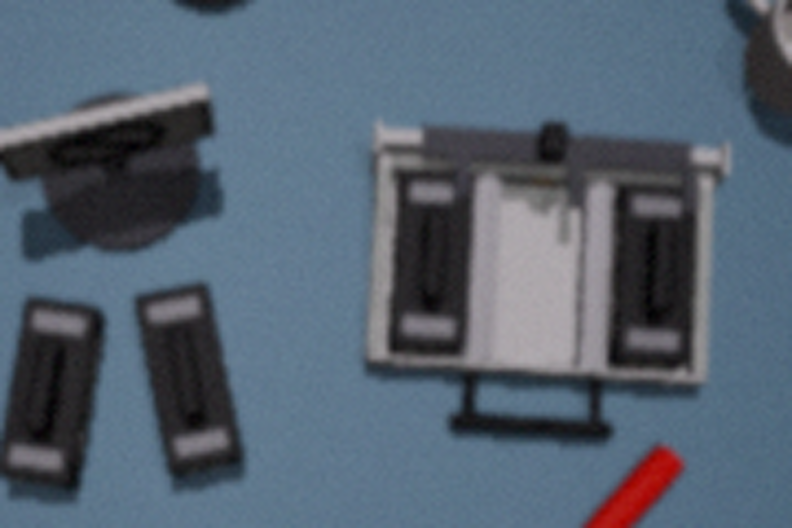

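View pics/c2.png

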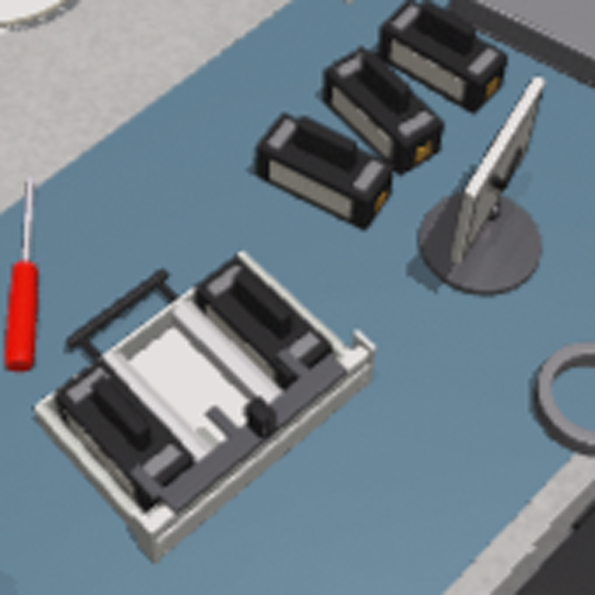

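Crop c1/c2: the drawer shows two black packs and an empty middle bay with a tongue over it, so the comb isn't open. Its grip block is at top px (331,167). The plate's top edge is the white strip near top px (228,163).

Run:
```python
from h import *
p=manip.capture('top'); 
f=lambda u,v:(205+u/4.4-.5,135+v/4.4-.5)
for n,u,z in [('fl',(368,366),.035),('fr',(702,382),.035),('rl',(378,125),.05),('rr',(728,150),.05),('grip',(553,138),.091),('tongue',(565,225),.058)]: print(n,np.round(ray(p,f(*u),z),4))
g=p['color'].min(2).astype(int); m=np.zeros_like(g,bool); m[148:180,198:258]=g[148:180,198:258]>125
n,l,st,c=cv2.connectedComponentsWithStats(m.astype(np.uint8)); k=1+st[1:,4].argmax(); ys,xs=np.nonzero(l==k)
print(st[k]); r=cv2.minAreaRect(np.c_[xs,ys].astype(np.float32)); b=cv2.boxPoints(r); 
W=np.array([ray(p,q,.162) for q in b]); print(np.round(W,4),np.round(W.mean(0),4))
c=W-W.mean(0); u,s,v=np.linalg.svd(c[:,:2]); print('plate dir',v[0],np.arctan2(v[0][1],v[0][0]))
# stand ellipse base centre
for m in manip.masks_of(p,'sign_stand')[:1]: print(m['xy'])
q=manip.capture('scene')
A=cv2.resize(p['color'][145:195,200:260,::-1],(600,500),interpolation=cv2.INTER_CUBIC)[:300]
B=cv2.resize(q['color'][178:243,318:378,::-1],(277,300),interpolation=cv2.INTER_CUBIC)
cv2.imwrite('pics/sg.png',np.vstack([A,np.hstack([B,np.zeros((300,323,3),np.uint8)])]))
```

```text
fl [ 0.4701 -0.0985  0.035 ]
fr [ 0.4627 -0.3218  0.035 ]
rl [ 0.6314 -0.1031  0.05  ]
rr [ 0.6181 -0.3388  0.05  ]
grip [ 0.6143 -0.2154  0.091 ]
tongue [ 0.5634 -0.2275  0.058 ]
[202 154  50  15 162]
[[0.5939 0.1404 0.162 ]
 [0.6284 0.0084 0.162 ]
 [0.6195 0.0062 0.162 ]
 [0.585  0.138  0.162 ]] [0.6067 0.0732 0.162 ]
plate dir [ 0.25276748 -0.96752705] -1.3152567660893655
[233.0, 167.7]
```

View pics/sg.png

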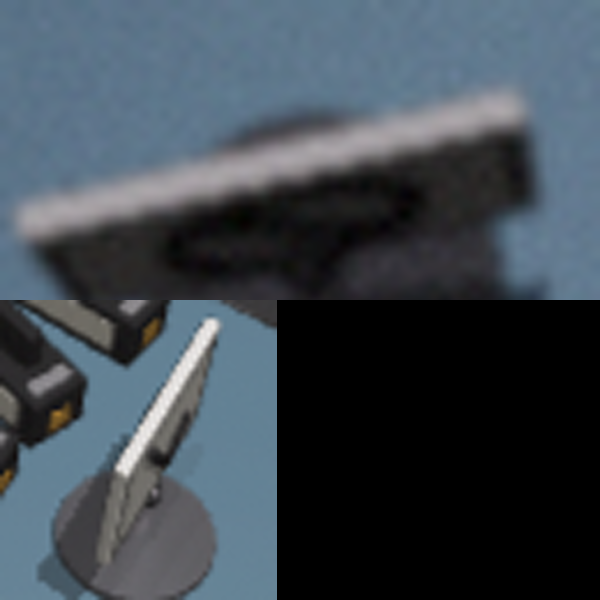

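The ring faces the robot, so the sign is at 0: the tick looks away. The plate centre comes out at (0.607, 0.0735), with a measured length of 0.136 m against the real 0.14 m. I'm adding a planning helper and starting with the sign.

```bash
cat >> h.py <<'E'
from scipy.spatial.transform import Rotation as Rn
def cur():
    s=manip.sense(); x=Rn.from_rotvec(s['tcp_rot']).as_matrix()
    return np.array(s['eef_pos']),np.arctan2(x[1,0],x[0,0]),s,x[:,2]
def plan(*targets,start=None):
    "targets (x,y,z,theta); rows in tool axes, mm and rad"
    if start is None:
        P,th,s,zz=cur(); P=P.copy()
        print('t',round(s['t'],2),'P',np.round(P,4),'th',round(th,3),'q7',round(s['qpos'][6],2),'w',round(s['width'],4),'F',np.round(s['contact_force'],1),'tilt',np.round(zz[:2],3))
    else: P=np.array(start[:3],float);th=start[3]
    for X in targets:
        d=np.array(X[:3])-P; dth=(X[3]-th+np.pi)%(2*np.pi)-np.pi
        n=max(1,int(np.ceil(max(np.linalg.norm(d)/.041,abs(dth)/.122)))); P0=P.copy(); th0=th; rows=[]
        for i in range(1,n+1):
            w=P0+d*i/n-P; c,s_=np.cos(th),np.sin(th)
            r=[round(1000*(c*w[0]+s_*w[1])),round(1000*(s_*w[0]-c*w[1])),round(-1000*w[2])]
            P=P+np.array([c*r[0]+s_*r[1],s_*r[0]-c*r[1],-r[2]])/1000
            a=round(-((th0+dth*i/n)-th),3); th-=a
            rows.append(r+[0,0,a])
        print(n,'rows ->',np.round(P,3),round(th,3)); print(str(rows).replace(' ',''))
E
python3 -c "
from h import *
plan((.607,.0735,.244,1.826),(.607,.0735,.147,1.826))"
```

```text
t 2.05 P [0.1625 0.6293 0.2453] th 2.889 q7 -0.21 w 0.0854 F [ 0.1 -0.   0.3] tilt [-0. -0.]
18 rows -> [0.607 0.073 0.244] 1.826
[[-32,-24,0,0,0,np.float64(0.059)],[-33,-22,0,0,0,np.float64(0.059)],[-34,-19,0,0,0,np.float64(0.059)],[-35,-18,0,0,0,np.float64(0.059)],[-36,-16,0,0,0,np.float64(0.059)],[-38,-13,0,0,0,np.float64(0.059)],[-37,-12,0,0,0,np.float64(0.059)],[-39,-9,1,0,0,np.float64(0.059)],[-39,-6,0,0,0,np.float64(0.059)],[-39,-5,0,0,0,np.float64(0.059)],[-40,-2,0,0,0,np.float64(0.059)],[-39,0,0,0,0,np.float64(0.06)],[-40,3,0,0,0,np.float64(0.059)],[-39,5,0,0,0,np.float64(0.059)],[-39,7,0,0,0,np.float64(0.059)],[-38,9,0,0,0,np.float64(0.059)],[-38,12,0,0,0,np.float64(0.059)],[-37,14,0,0,0,np.float64(0.059)]]
3 rows -> [0.607 0.073 0.147] 1.826
[[0,0,32,0,0,np.float64(-0.0)],[0,0,33,0,0,np.float64(-0.0)],[0,0,32,0,0,np.float64(-0.0)]]
```

carry_out(steps=[[-32, -24, 0, 0, 0, 0.059], [-33, -22, 0, 0, 0, 0.059], [-34, -19, 0, 0, 0, 0.059], [-35, -18, 0, 0, 0, 0.059], [-36, -16, 0, 0, 0, 0.059], [-38, -13, 0, 0, 0, 0.059], [-37, -12, 0, 0, 0, 0.059], [-39, -9, 1, 0, 0, 0.059], [-39, -6, 0, 0, 0, 0.059]])

```text
t: 2.8
eef_pos: [0.386, 0.3499, 0.2446]
tcp_rot: [1.204, 2.902, 0.001]
contact_force: [1.0, 0.3, -0.3]
width: 0.0852
gripper_force: 0.0
```

carry_out(steps=[[-39, -5, 0, 0, 0, 0.059], [-40, -2, 0, 0, 0, 0.059], [-39, 0, 0, 0, 0, 0.06], [-40, 3, 0, 0, 0, 0.059], [-39, 5, 0, 0, 0, 0.059], [-39, 7, 0, 0, 0, 0.059], [-38, 9, 0, 0, 0, 0.059], [-38, 12, 0, 0, 0, 0.059], [-37, 14, 0, 0, 0, 0.059], [0, 0, 0, 0, 0, 0]])

```text
t: 3.63
eef_pos: [0.6113, 0.0632, 0.2445]
tcp_rot: [1.934, 2.468, -0.003]
contact_force: [0.0, -1.9, 1.0]
width: 0.0852
gripper_force: 0.0
```

```bash
sed -i 's/a=round(-((th0/a=float(round(-((th0/; s/-th),3); th-=a/-th),3)); th-=a/' h.py; python3 -c "
from h import *
plan((.607,.0735,.244,1.826),(.607,.0735,.147,1.826))"
```

```text
t 3.63 P [0.6113 0.0632 0.2445] th 1.812 q7 0.11 w 0.0852 F [ 0.  -1.9  1. ] tilt [ 0.004 -0.006]
1 rows -> [0.607 0.073 0.244] 1.826
[[11,-2,0,0,0,-0.014]]
3 rows -> [0.607 0.073 0.147] 1.826
[[0,0,32,0,0,-0.0],[0,0,33,0,0,-0.0],[0,0,32,0,0,-0.0]]
```

carry_out(steps=[[0, 0, 0, 0, 0, 0], [0, 0, 0, 0, 0, 0], [0, 0, 0, 0, 0, 0], [0, 0, 0, 0, 0, 0]])

```text
t: 3.97
eef_pos: [0.6062, 0.0754, 0.2443]
tcp_rot: [-1.917, -2.488, -0.001]
contact_force: [-0.9, 0.4, 0.7]
width: 0.0853
gripper_force: 0.0
```

```bash
python3 -c "
from h import *
plan((.607,.0735,.244,1.826),(.607,.0735,.147,1.826))"
```

```text
t 3.97 P [0.6062 0.0754 0.2443] th 1.829 q7 0.1 w 0.0853 F [-0.9  0.4  0.7] tilt [-0.     0.001]
1 rows -> [0.607 0.073 0.244] 1.826
[[-2,0,0,0,0,0.003]]
3 rows -> [0.607 0.073 0.147] 1.826
[[0,0,32,0,0,-0.0],[0,0,33,0,0,-0.0],[0,0,32,0,0,-0.0]]
```

carry_out(steps=[[0, 0, 20, 0, 0, 0], [0, 0, 30, 0, 0, 0], [0, 0, 30, 0, 0, 0], [0, 0, 17, 0, 0, 0], [0, 0, 0, 0, 0, 0], [0, 0, 0, 0, 0, 0]])

```text
t: 4.47
eef_pos: [0.606, 0.0745, 0.1468]
tcp_rot: [-1.918, -2.486, 0.002]
contact_force: [0.5, -0.3, 0.2]
width: 0.0851
gripper_force: 0.0
```

carry_out(steps=[[0, 0, 0, 0, 0, 0], [0, 0, 0, 0, 0, 0], [0, 0, 0, 0, 0, 0], [0, 0, 0, 0, 0, 0], [0, 0, 0, 0, 0, 0], [0, 0, 0, 0, 0, 0], [0, 0, 0, 0, 0, 0], [0, 0, 0, 0, 0, 0]], claw=-1, squeeze=25)

```text
t: 5.13
eef_pos: [0.6047, 0.0727, 0.1477]
tcp_rot: [-1.919, -2.483, 0.006]
contact_force: [-9.0, -2.1, 8.9]
width: 0.0096
gripper_force: 29.4
```

```bash
python3 -c "
from h import *
plan((.607,.0735,.147,1.826))"
```

```text
t 5.13 P [0.6047 0.0727 0.1477] th 1.826 q7 0.11 w 0.0096 F [-9.  -2.1  8.9] tilt [-0.005 -0.001]
1 rows -> [0.607 0.073 0.147] 1.826
[[0,2,1,0,0,-0.0]]
```

carry_out(steps=[[0, -2, -1, 0, 0, 0], [0, -1, 0, 0, 0, 0], [0, 0, 0, 0, 0, 0]])

```text
t: 5.38
eef_pos: [0.6044, 0.0727, 0.1478]
tcp_rot: [1.92, 2.485, 0.001]
contact_force: [4.7, -0.4, -6.9]
width: 0.0096
gripper_force: 27.0
```

carry_out(steps=[[0, 0, 0, 0, 0, -0.04], [0, 0, 0, 0, 0, -0.08], [0, 0, 0, 0, 0, -0.1], [0, 0, 0, 0, 0, -0.1], [0, 0, 0, 0, 0, -0.1], [0, 0, 0, 0, 0, -0.1]])

```text
t: 5.88
eef_pos: [0.6052, 0.0731, 0.1478]
tcp_rot: [1.21, 2.898, 0.002]
contact_force: [5.5, 2.0, -10.1]
width: 0.0096
gripper_force: 26.7
```

carry_out(steps=[[0, 0, 0, 0, 0, -0.1], [0, 0, 0, 0, 0, -0.1], [0, 0, 0, 0, 0, -0.1], [0, 0, 0, 0, 0, -0.1], [0, 0, 0, 0, 0, 0]])

```text
t: 6.3
eef_pos: [0.6056, 0.0737, 0.1479]
tcp_rot: [0.608, 3.08, 0.004]
contact_force: [7.5, 3.5, -9.5]
width: 0.0093
gripper_force: 26.6
```

carry_out(steps=[[0, 0, 0, 0, 0, -0.1], [0, 0, 0, 0, 0, -0.1], [0, 0, 0, 0, 0, -0.1], [0, 0, 0, 0, 0, -0.1], [0, 0, 0, 0, 0, -0.1], [0, 0, 0, 0, 0, -0.1]])

```text
t: 6.8
eef_pos: [0.6057, 0.0747, 0.1479]
tcp_rot: [-0.329, 3.121, 0.004]
contact_force: [7.7, 5.6, -11.2]
width: 0.0095
gripper_force: 26.4
```

carry_out(steps=[[0, 0, 0, 0, 0, -0.1], [0, 0, 0, 0, 0, -0.1], [0, 0, 0, 0, 0, -0.1], [0, 0, 0, 0, 0, -0.1], [0, 0, 0, 0, 0, -0.1], [0, 0, 0, 0, 0, -0.1], [0, 0, 0, 0, 0, 0], [0, 0, 0, 0, 0, 0]])

```text
t: 7.47
eef_pos: [0.6052, 0.0757, 0.1479]
tcp_rot: [-1.231, 2.886, 0.005]
contact_force: [6.9, 6.3, -10.1]
width: 0.0096
gripper_force: 26.5
```

```bash
python3 -c "
from h import *
plan()
print(np.round(manip.sense()['qpos'],2))"
```

```text
t 7.47 P [0.6052 0.0757 0.1479] th -2.335 q7 1.98 w 0.0096 F [  6.9   6.3 -10.1] tilt [0.003 0.004]
[ 0.17  0.54 -0.45  1.74  0.28  0.92  1.98]
```

carry_out(steps=[[0, 0, 0, 0, 0, 0], [0, 0, 0, 0, 0, 0], [0, 0, 0, 0, 0, 0], [0, 0, -15, 0, 0, 0], [0, 0, -30, 0, 0, 0.05], [0, 0, 0, 0, 0, 0.12], [0, 0, 0, 0, 0, 0.12], [0, 0, 0, 0, 0, 0.12], [0, 0, 0, 0, 0, 0.12], [0, 0, 0, 0, 0, 0.12]], claw=0.4)

```text
t: 8.3
eef_pos: [0.604, 0.072, 0.1938]
tcp_rot: [-0.231, 3.133, -0.001]
contact_force: [0.4, -0.1, -0.5]
width: 0.0596
gripper_force: 0.0
```

carry_out(steps=[[0, 0, 0, 0, 0, 0.12], [0, 0, 0, 0, 0, 0.12], [0, 0, 0, 0, 0, 0.12], [0, 0, 0, 0, 0, 0.12], [0, 0, 0, 0, 0, 0.12], [0, 0, 0, 0, 0, 0.12], [0, 0, 0, 0, 0, 0.12], [0, 0, 0, 0, 0, 0.12], [0, 0, 0, 0, 0, 0.12], [0, 0, 0, 0, 0, 0.12]])

```text
t: 9.13
eef_pos: [0.604, 0.0722, 0.1937]
tcp_rot: [1.578, 2.716, -0.0]
contact_force: [-0.1, -0.5, -0.1]
width: 0.06
gripper_force: 0.0
```

carry_out(steps=[[0, 0, 0, 0, 0, 0.12], [0, 0, 0, 0, 0, 0.12], [0, 0, 0, 0, 0, 0.12], [0, 0, 0, 0, 0, 0.12], [0, 0, 0, 0, 0, 0.12], [0, 0, 0, 0, 0, 0.12], [0, 0, 0, 0, 0, 0.12], [0, 0, 0, 0, 0, 0.12], [0, 0, 0, 0, 0, 0.12], [0, 0, 0, 0, 0, 0.12]])

```text
t: 9.97
eef_pos: [0.604, 0.0723, 0.1938]
tcp_rot: [2.836, 1.351, 0.0]
contact_force: [-0.6, 0.5, -0.4]
width: 0.0597
gripper_force: 0.0
```

carry_out(steps=[[0, 0, 0, 0, 0, 0.09], [0, 0, 0, 0, 0, 0], [0, 0, 0, 0, 0, 0]])

```text
t: 10.22
eef_pos: [0.604, 0.0725, 0.1936]
tcp_rot: [2.888, 1.236, 0.0]
contact_force: [-0.3, 0.6, -0.1]
width: 0.0599
gripper_force: 0.0
```

```bash
python3 -c "
from h import *
plan((.605,.0745,.147,.806))
p=cap('top'); q=cap('scene'); 
A=cv2.resize(p['color'][135:195,190:270,::-1],(600,450)); cv2.imwrite('pics/s2.png',A)"
```

```text
t 10.22 P [0.604  0.0725 0.1936] th 0.809 q7 -0.84 w 0.0599 F [-0.3  0.6 -0.1] tilt [ 0. -0.]
2 rows -> [0.605 0.075 0.147] 0.806
[[1,0,23,0,0,0.001],[1,-1,24,0,0,0.002]]
```

View pics/s2.png

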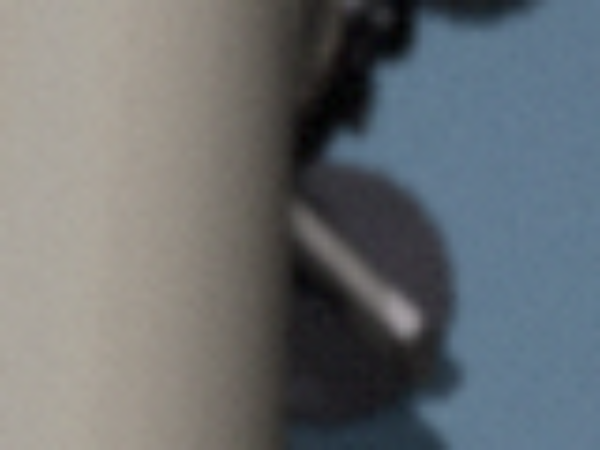

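The arm hides part of the plate in this crop, but its edge (running from 290,200 to 420,320) shows it has turned about 120°. Now the second pinch, then on to the stop.

carry_out(steps=[[1, 0, 23, 0, 0, 0], [1, -1, 23, 0, 0, 0], [0, 0, 0, 0, 0, 0], [0, 0, 0, 0, 0, 0]])

```text
t: 10.65
eef_pos: [0.6035, 0.0746, 0.1463]
tcp_rot: [-2.889, -1.233, 0.005]
contact_force: [1.0, 0.3, 1.1]
width: 0.0593
gripper_force: 0.0
```

carry_out(steps=[[0, 0, 0, 0, 0, 0], [0, 0, 0, 0, 0, 0], [0, 0, 0, 0, 0, 0], [0, 0, 0, 0, 0, 0], [0, 0, 0, 0, 0, 0], [0, 0, 0, 0, 0, 0], [0, 0, 0, 0, 0, -0.05], [0, 0, 0, 0, 0, -0.1]], claw=-1)

```text
t: 11.32
eef_pos: [0.6048, 0.0754, 0.1485]
tcp_rot: [-2.788, -1.448, -0.001]
contact_force: [-3.0, 1.9, 6.4]
width: 0.0092
gripper_force: 28.7
```

carry_out(steps=[[0, 0, 0, 0, 0, -0.1], [0, 0, 0, 0, 0, -0.1], [0, 0, 0, 0, 0, -0.1], [0, 0, 0, 0, 0, -0.1], [0, 0, 0, 0, 0, -0.1], [0, 0, 0, 0, 0, -0.1], [0, 0, 0, 0, 0, -0.1], [0, 0, 0, 0, 0, -0.1], [0, 0, 0, 0, 0, 0]])

```text
t: 12.07
eef_pos: [0.6039, 0.0756, 0.1485]
tcp_rot: [-1.999, -2.422, -0.0]
contact_force: [-4.8, 2.2, 8.7]
width: 0.0094
gripper_force: 29.0
```

carry_out(steps=[[0, 0, 0, 0, 0, -0.05], [0, 0, 0, 0, 0, -0.05], [0, 0, 0, 0, 0, -0.03], [0, 0, 0, 0, 0, 0], [0, 0, 0, 0, 0, 0]])

```text
t: 12.48
eef_pos: [0.6039, 0.0756, 0.1486]
tcp_rot: [-1.851, -2.535, -0.002]
contact_force: [-6.0, 2.2, 9.6]
width: 0.0097
gripper_force: 81.1
```

```bash
python3 -c "
from h import *
plan(); print(manip.sense()['torque'])"
```

```text
t 12.48 P [0.6039 0.0756 0.1486] th 1.881 q7 0.12 w 0.0097 F [-6.   2.2  9.6] tilt [-0.001  0.003]
[ 0.50335099  1.27729949 -1.98093246]
```

Wrist torque and grip force both jumped, so the sign is at its far stop. Releasing and going to the lock.

carry_out(steps=[[0, 0, 0, 0, 0, 0], [0, 0, 0, 0, 0, 0], [0, 0, 0, 0, 0, 0], [0, 0, -20, 0, 0, 0], [0, 0, -35, 0, 0, 0], [0, 0, -20, 0, 0, 0], [0, 0, 0, 0, 0, 0]], claw=0.4)

```text
t: 13.07
eef_pos: [0.6082, 0.0749, 0.2276]
tcp_rot: [1.842, 2.537, 0.01]
contact_force: [0.2, -0.1, 0.6]
width: 0.0596
gripper_force: 0.0
```

```bash
python3 -c "
from h import *
plan((.614,-.215,.19,3.10),(.614,-.215,.080,3.10))"
```

```text
t 13.07 P [0.6082 0.0749 0.2276] th 1.886 q7 0.12 w 0.0596 F [ 0.2 -0.1  0.6] tilt [0.009 0.001]
10 rows -> [ 0.614 -0.215  0.19 ] 3.1
[[-28,-8,4,0,0,-0.121],[-26,-12,4,0,0,-0.122],[-25,-15,3,0,0,-0.121],[-23,-18,4,0,0,-0.122],[-21,-20,4,0,0,-0.121],[-18,-23,4,0,0,-0.122],[-15,-25,3,0,0,-0.121],[-12,-26,4,0,0,-0.121],[-8,-28,4,0,0,-0.122],[-6,-28,4,0,0,-0.121]]
3 rows -> [ 0.614 -0.215  0.08 ] 3.1
[[0,0,37,0,0,-0.0],[0,0,36,0,0,-0.0],[0,0,37,0,0,-0.0]]
```

carry_out(steps=[[-28, -8, 4, 0, 0, -0.121], [-26, -12, 4, 0, 0, -0.122], [-25, -15, 3, 0, 0, -0.121], [-23, -18, 4, 0, 0, -0.122], [-21, -20, 4, 0, 0, -0.121], [-18, -23, 4, 0, 0, -0.122], [-15, -25, 3, 0, 0, -0.121], [-12, -26, 4, 0, 0, -0.121], [-8, -28, 4, 0, 0, -0.122], [-6, -28, 4, 0, 0, -0.121]])

```text
t: 13.9
eef_pos: [0.6101, -0.2169, 0.1833]
tcp_rot: [-0.056, -3.14, 0.0]
contact_force: [0.5, 0.0, -0.4]
width: 0.0599
gripper_force: 0.0
```

carry_out(steps=[[0, 0, 10, 0, 0, 0], [0, 0, 0, 0, 0, 0], [0, 0, 0, 0, 0, 0], [0, 0, 0, 0, 0, 0], [0, 0, 0, 0, 0, 0]])

```text
t: 14.32
eef_pos: [0.6115, -0.2132, 0.1747]
tcp_rot: [0.062, 3.14, 0.001]
contact_force: [0.5, 0.3, -0.6]
width: 0.0599
gripper_force: 0.0
```

```bash
python3 -c "
from h import *
plan((.614,-.215,.080,3.10))
p=cap('top');q=cap('scene')
for n,a in (('top',p),('scene',q)):
  print(n,proj(a,(.614,-.215,.091)))
A=cv2.resize(q['color'][150:330,200:400,::-1],(600,540)); cv2.imwrite('pics/s3.png',A)"
```

```text
t 14.32 P [ 0.6115 -0.2132  0.1747] th 3.102 q7 1.72 w 0.0599 F [ 0.5  0.3 -0.6] tilt [0.001 0.   ]
3 rows -> [ 0.614 -0.215  0.08 ] 3.1
[[-1,-1,32,0,0,0.001],[-1,0,31,0,0,0.0],[-1,-1,32,0,0,0.001]]
top [330.03113752 165.97962784]
scene [283.84050684 276.32461682]
```

View pics/s3.png

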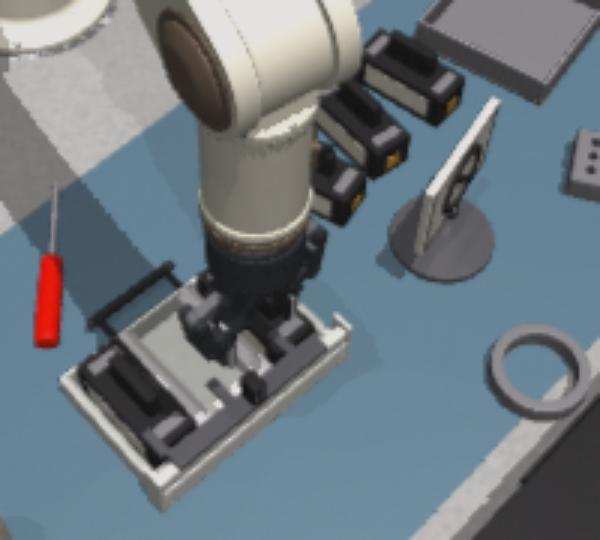

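The ring now faces away from the robot (crop 465,185). The grip block top at crop (254,380), which is scene px (284.7,276.7), agrees with the projection (283.8,276.3).

carry_out(steps=[[-1, -1, 32, 0, 0, 0], [-1, 0, 31, 0, 0, 0], [-1, -1, 31, 0, 0, 0], [0, 0, 0, 0, 0, 0], [0, 0, 0, 0, 0, 0]])

```text
t: 14.83
eef_pos: [0.6124, -0.2161, 0.079]
tcp_rot: [-0.064, -3.137, -0.002]
contact_force: [0.2, -0.5, 0.9]
width: 0.0598
gripper_force: 0.0
```

carry_out(steps=[[0, 0, 0, 0, 0, 0], [0, 0, 0, 0, 0, 0], [0, 0, 0, 0, 0, 0], [0, 0, 0, 0, 0, 0], [0, 0, 0, 0, 0, 0], [0, 0, 0, 0, 0, 0]], claw=-1, squeeze=40)

```text
t: 15.33
eef_pos: [0.6153, -0.2173, 0.0827]
tcp_rot: [0.066, 3.137, -0.001]
contact_force: [-0.8, 0.7, 6.6]
width: 0.0151
gripper_force: 41.3
```

carry_out(steps=[[0, -4, 0, 0, 0, 0], [0, -6, 0, 0, 0, 0], [0, -6, 0, 0, 0, 0], [0, -4, 0, 0, 0, 0], [0, 0, 0, 0, 0, 0]])

```text
t: 15.75
eef_pos: [0.6143, -0.2363, 0.0827]
tcp_rot: [0.066, 3.138, 0.002]
contact_force: [-1.9, 2.6, 7.1]
width: 0.0153
gripper_force: 41.6
```

carry_out(steps=[[0, -2, 0, 0, 0, 0], [0, -2, 0, 0, 0, 0], [0, 0, 0, 0, 0, 0]])

```text
t: 16.0
eef_pos: [0.6143, -0.2364, 0.0827]
tcp_rot: [0.062, 3.139, 0.007]
contact_force: [-2.8, 9.9, 10.5]
width: 0.0152
gripper_force: 42.0
```

carry_out(steps=[[0, -2, 0, 0, 0, 0], [0, -2, 0, 0, 0, 0], [0, 0, 0, 0, 0, 0]])

```text
t: 16.25
eef_pos: [0.6143, -0.2365, 0.0826]
tcp_rot: [0.059, 3.14, 0.014]
contact_force: [-4.3, 15.4, 12.7]
width: 0.0154
gripper_force: 42.9
```

Lock is at its open stop (moved 20 mm, then 15 N with no motion). Next, spent2.

carry_out(steps=[[0, 4, 0, 0, 0, 0], [0, 0, 0, 0, 0, 0], [0, 0, 0, 0, 0, 0], [0, 0, -20, 0, 0, 0], [0, 0, -30, 0, 0, 0], [0, 0, -10, 0, 0, 0], [0, 0, 0, 0, 0, 0]], claw=0.2)

```text
t: 16.83
eef_pos: [0.615, -0.2433, 0.1441]
tcp_rot: [0.068, 3.134, -0.005]
contact_force: [0.5, -0.7, 0.7]
width: 0.0513
gripper_force: 0.0
```

```bash
python3 -c "
from h import *
plan((.5385,-.138,.140,3.09),(.5385,-.138,.070,3.09))
plan((.5385,-.138,.200,3.09),(.47,.0,.21,3.15),(.464,.412,.20,3.27),(.464,.412,.078,3.27),start=(.5385,-.138,.070,3.09))"
```

```text
t 16.83 P [ 0.615  -0.2433  0.1441] th 3.098 q7 1.75 w 0.0513 F [ 0.5 -0.7  0.7] tilt [ 0.006 -0.003]
4 rows -> [ 0.539 -0.138  0.14 ] 3.09
[[20,25,1,0,0,0.002],[21,26,1,0,0,0.002],[20,25,1,0,0,0.002],[20,26,1,0,0,0.002]]
2 rows -> [ 0.539 -0.138  0.07 ] 3.09
[[0,0,35,0,0,0.0],[0,0,35,0,0,0.0]]
4 rows -> [ 0.538 -0.138  0.2  ] 3.09
[[0,0,-32,0,0,-0.0],[0,0,-33,0,0,-0.0],[0,0,-32,0,0,-0.0],[0,0,-33,0,0,-0.0]]
4 rows -> [0.47 0.   0.21] 3.15
[[19,34,-3,0,0,-0.015],[18,33,-2,0,0,-0.015],[18,35,-2,0,0,-0.015],[17,34,-3,0,0,-0.015]]
11 rows -> [0.464 0.412 0.2  ] 3.27
[[0,37,1,0,0,-0.011],[0,38,1,0,0,-0.011],[0,37,1,0,0,-0.011],[-1,38,1,0,0,-0.011],[-2,37,1,0,0,-0.011],[-2,38,0,0,0,-0.01],[-2,37,1,0,0,-0.011],[-2,37,1,0,0,-0.011],[-3,38,1,0,0,-0.011],[-4,37,1,0,0,-0.011],[-3,37,1,0,0,-0.011]]
3 rows -> [0.464 0.412 0.078] 3.27
[[0,0,41,0,0,0.0],[0,0,40,0,0,0.0],[0,0,41,0,0,0.0]]
```

carry_out(steps=[[20, 24, 1, 0, 0, 0.002], [21, 25, 1, 0, 0, 0.002], [20, 25, 1, 0, 0, 0.002], [18, 24, 1, 0, 0, 0.002], [0, 0, 0, 0, 0, 0], [0, 0, 0, 0, 0, 0], [0, 0, 0, 0, 0, 0], [0, 0, 0, 0, 0, 0]])

```text
t: 17.5
eef_pos: [0.5386, -0.1413, 0.1361]
tcp_rot: [0.081, 3.14, -0.001]
contact_force: [-0.8, -0.5, -0.1]
width: 0.0512
gripper_force: 0.0
```

```bash
python3 -c "
from h import *
plan((.5385,-.138,.140,3.09),(.5385,-.138,.070,3.09))"
```

```text
t 17.5 P [ 0.5386 -0.1413  0.1361] th 3.09 q7 1.61 w 0.0512 F [-0.8 -0.5 -0.1] tilt [ 0.    -0.001]
1 rows -> [ 0.539 -0.138  0.14 ] 3.09
[[0,3,-4,0,0,-0.0]]
2 rows -> [ 0.539 -0.138  0.07 ] 3.09
[[0,0,35,0,0,-0.0],[0,0,35,0,0,-0.0]]
```

carry_out(steps=[[0, 3, 25, 0, 0, 0], [0, 0, 30, 0, 0, 0], [0, 0, 11, 0, 0, 0], [0, 0, 0, 0, 0, 0], [0, 0, 0, 0, 0, 0]])

```text
t: 17.92
eef_pos: [0.5381, -0.1373, 0.0698]
tcp_rot: [-0.08, -3.139, -0.0]
contact_force: [-0.2, 0.5, 0.1]
width: 0.0513
gripper_force: 0.0
```

carry_out(steps=[[0, 0, 0, 0, 0, 0], [0, 0, 0, 0, 0, 0], [0, 0, 0, 0, 0, 0], [0, 0, 0, 0, 0, 0], [0, 0, 0, 0, 0, 0], [0, 0, 0, 0, 0, 0]], claw=-1, squeeze=80)

```text
t: 18.42
eef_pos: [0.5394, -0.1372, 0.0716]
tcp_rot: [0.079, 3.138, -0.001]
contact_force: [-0.0, -0.6, 7.6]
width: 0.0127
gripper_force: 80.4
```

carry_out(steps=[[0, 0, -10, 0, 0, 0], [0, 0, -20, 0, 0, 0], [0, 0, -30, 0, 0, 0], [0, 0, -30, 0, 0, 0], [0, 0, -25, 0, 0, 0], [0, 0, -10, 0, 0, 0], [0, 0, 0, 0, 0, 0]])

```text
t: 19.0
eef_pos: [0.5396, -0.1368, 0.1978]
tcp_rot: [0.078, 3.136, -0.002]
contact_force: [0.7, -0.4, -5.4]
width: 0.0129
gripper_force: 79.4
```

carry_out(steps=[[10, 18, -2, 0, 0, -0.015], [18, 33, -2, 0, 0, -0.015], [18, 35, -2, 0, 0, -0.015], [17, 34, -2, 0, 0, -0.015], [6, 34, 0, 0, 0, -0.011], [0, 37, 0, 0, 0, -0.011], [0, 38, 0, 0, 0, -0.011], [0, 37, 0, 0, 0, -0.011], [-1, 38, 0, 0, 0, -0.011]])

```text
t: 19.75
eef_pos: [0.4651, 0.1695, 0.2012]
tcp_rot: [0.103, -3.136, 0.002]
contact_force: [0.9, -0.5, -5.4]
width: 0.0127
gripper_force: 79.3
```

carry_out(steps=[[-2, 37, 0, 0, 0, -0.011], [-2, 38, 0, 0, 0, -0.01], [-2, 37, 0, 0, 0, -0.011], [-2, 37, 0, 0, 0, -0.011], [-3, 35, 0, 0, 0, -0.011], [-4, 30, 0, 0, 0, -0.011], [-3, 15, 0, 0, 0, -0.011], [0, 0, 0, 0, 0, 0], [0, 0, 0, 0, 0, 0]])

```text
t: 20.5
eef_pos: [0.4617, 0.3987, 0.2004]
tcp_rot: [0.226, -3.129, 0.003]
contact_force: [0.9, -1.6, -5.5]
width: 0.0126
gripper_force: 79.3
```

```bash
python3 -c "
from h import *
plan((.464,.412,.20,3.27),(.464,.412,.073,3.27))"
```

```text
t 20.5 P [0.4617 0.3987 0.2004] th -2.998 q7 0.74 w 0.0126 F [ 0.9 -1.6 -5.5] tilt [-0.004 -0.002]
1 rows -> [0.464 0.412 0.2  ] -3.014
[[-4,13,0,0,0,0.016]]
4 rows -> [0.464 0.412 0.073] -3.014
[[0,0,32,0,0,-0.0],[0,0,32,0,0,-0.0],[0,0,32,0,0,-0.0],[0,0,31,0,0,-0.0]]
```

carry_out(steps=[[-4, 13, 10, 0, 0, 0.01], [0, 0, 30, 0, 0, 0], [0, 0, 35, 0, 0, 0], [0, 0, 25, 0, 0, 0], [0, 0, 15, 0, 0, 0], [0, 0, 8, 0, 0, 0], [0, 0, 2, 0, 0, 0], [0, 0, 0, 0, 0, 0]])

```text
t: 21.17
eef_pos: [0.4659, 0.4108, 0.0776]
tcp_rot: [0.204, -3.134, 0.002]
contact_force: [0.0, 0.7, -5.5]
width: 0.0128
gripper_force: 79.1
```

carry_out(steps=[[0, 0, 1, 0, 0, 0], [0, 0, 0, 0, 0, 0], [0, 0, 0, 0, 0, 0]])

```text
t: 21.42
eef_pos: [0.4666, 0.4125, 0.0787]
tcp_rot: [-0.205, 3.133, 0.002]
contact_force: [0.4, -0.2, -4.4]
width: 0.0129
gripper_force: 79.2
```

carry_out(steps=[[0, 0, 0, 0, 0, 0], [0, 0, 0, 0, 0, 0], [0, 0, 0, 0, 0, 0], [0, 0, -15, 0, 0, 0], [0, 0, -35, 0, 0, 0], [0, 0, -35, 0, 0, 0], [0, 0, -20, 0, 0, 0], [0, 0, 0, 0, 0, 0]], claw=0.1)

```text
t: 22.08
eef_pos: [0.4684, 0.4151, 0.1888]
tcp_rot: [-0.206, 3.126, 0.01]
contact_force: [-0.1, 0.9, 0.9]
width: 0.0469
gripper_force: 0.0
```

```bash
python3 -c "
from h import *
plan((.47,.15,.19,3.13),(.532,-.288,.150,3.09),(.532,-.288,.070,3.09))"
```

```text
t 22.08 P [0.4684 0.4151 0.1888] th -3.01 q7 0.71 w 0.0469 F [-0.1  0.9  0.9] tilt [0.008 0.007]
7 rows -> [0.47 0.15 0.19] -3.153
[[5,-38,0,0,0,0.02],[4,-37,0,0,0,0.021],[3,-38,-1,0,0,0.02],[2,-38,0,0,0,0.021],[2,-38,0,0,0,0.02],[1,-37,0,0,0,0.021],[0,-38,0,0,0,0.02]]
11 rows -> [ 0.532 -0.288  0.15 ] -3.193
[[-6,-40,4,0,0,0.004],[-6,-40,3,0,0,0.003],[-7,-39,4,0,0,0.004],[-6,-40,3,0,0,0.004],[-7,-40,4,0,0,0.003],[-7,-39,4,0,0,0.004],[-7,-40,3,0,0,0.003],[-7,-40,4,0,0,0.004],[-7,-39,4,0,0,0.004],[-8,-40,3,0,0,0.003],[-7,-39,4,0,0,0.004]]
2 rows -> [ 0.532 -0.288  0.07 ] -3.193
[[0,0,40,0,0,0.0],[0,0,40,0,0,0.0]]
```

carry_out(steps=[[5, -38, 0, 0, 0, 0.02], [4, -37, 0, 0, 0, 0.021], [3, -38, 0, 0, 0, 0.02], [2, -38, 0, 0, 0, 0.021], [2, -38, 0, 0, 0, 0.02], [1, -37, 0, 0, 0, 0.021], [0, -38, 0, 0, 0, 0.02], [-6, -40, 3, 0, 0, 0.004], [-6, -40, 3, 0, 0, 0.003]])

```text
t: 22.83
eef_pos: [0.4783, 0.0655, 0.1767]
tcp_rot: [0.028, 3.14, -0.0]
contact_force: [0.7, -0.7, 0.2]
width: 0.0469
gripper_force: 0.0
```

carry_out(steps=[[-7, -39, 3, 0, 0, 0.004], [-6, -40, 3, 0, 0, 0.004], [-7, -40, 3, 0, 0, 0.003], [-7, -39, 3, 0, 0, 0.004], [-7, -40, 3, 0, 0, 0.003], [-7, -36, 3, 0, 0, 0.004], [-7, -30, 3, 0, 0, 0.004], [-6, -20, 3, 0, 0, 0.003], [0, 0, 0, 0, 0, 0], [0, 0, 0, 0, 0, 0]])

```text
t: 23.67
eef_pos: [0.5233, -0.22, 0.1519]
tcp_rot: [-0.08, -3.14, -0.0]
contact_force: [-0.2, 0.8, -0.5]
width: 0.0472
gripper_force: 0.0
```

carry_out(steps=[[0, 0, 0, 0, 0, 0], [0, 0, 0, 0, 0, 0]])

```text
t: 23.83
eef_pos: [0.5237, -0.2167, 0.1524]
tcp_rot: [0.071, 3.141, 0.001]
contact_force: [0.2, -0.2, 0.5]
width: 0.0465
gripper_force: 0.0
```

```bash
python3 -c "
from h import *
plan((.532,-.288,.070,3.09))
p=cap('top');q=cap('scene')
A=cv2.resize(q['color'][120:330,195:405,::-1],(590,590)); B=cv2.resize(p['color'][180:260,85:275,::-1],None,fx=3.1,fy=3.1)
cv2.imwrite('pics/s4.png',A)
for a in (p,q):
  m=near(a,'spent0',(.464,.412),z=.045)
  if m is not None: print(fit([(a,m)],PACK,(.464,.412,.13),.005))
for m in manip.masks_of(p,'fresh0'): print(round(m['confidence'],2),np.round(ray(p,m['xy'],.04),3))"
```

```text
t 23.83 P [ 0.5237 -0.2167  0.1524] th 3.096 q7 1.75 w 0.0465 F [ 0.2 -0.2  0.5] tilt [0.    0.001]
3 rows -> [ 0.532 -0.288  0.07 ] 3.09
[[-4,-24,27,0,0,0.002],[-4,-23,28,0,0,0.002],[-4,-24,27,0,0,0.002]]
((np.float64(0.46468465711309415), np.float64(0.4155892454568319), np.float64(0.1166320071861333)), np.float64(0.8906476602377181))
0.82 [0.444 0.204 0.04 ]
0.78 [0.458 0.027 0.04 ]
0.64 [0.444 0.108 0.04 ]
0.37 [ 0.625 -0.178  0.04 ]
```

View pics/s4.png

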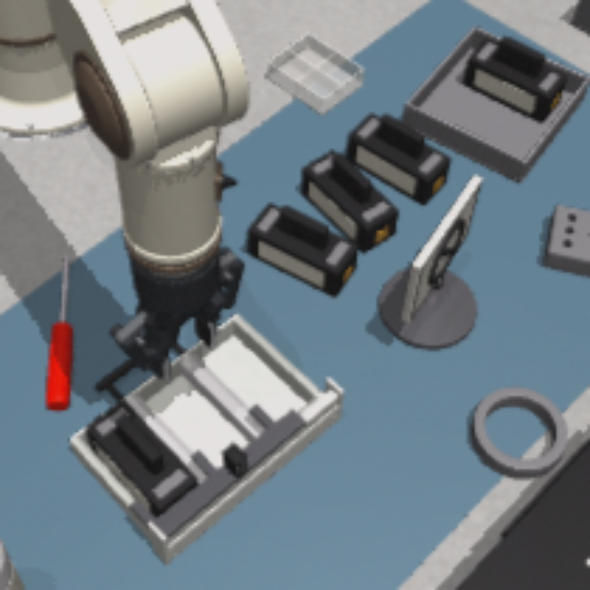

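The picture shows spent2 upright in the tray (crop 515,75), and tongues over the guides (crop 262,412 and 203,462), so the lock is open. The fresh packs haven't moved. Next, spent0.

carry_out(steps=[[-4, -24, 3, 0, 0, 0.002], [-4, -27, 3, 0, 0, 0.002], [-3, -20, 3, 0, 0, 0.002], [0, 0, 0, 0, 0, 0], [0, 0, 0, 0, 0, 0], [0, 0, 0, 0, 0, 0], [0, 0, 0, 0, 0, 0]])

```text
t: 24.67
eef_pos: [0.5314, -0.2883, 0.1434]
tcp_rot: [0.081, 3.14, 0.001]
contact_force: [0.4, -0.0, -0.1]
width: 0.047
gripper_force: 0.0
```

```bash
python3 -c "
from h import *
plan((.532,-.2885,.070,3.09))"
```

```text
t 24.67 P [ 0.5314 -0.2883  0.1434] th 3.09 q7 1.85 w 0.047 F [ 0.4 -0.  -0.1] tilt [0.    0.001]
2 rows -> [ 0.532 -0.288  0.07 ] 3.09
[[0,0,37,0,0,-0.0],[-1,0,36,0,0,-0.0]]
```

carry_out(steps=[[0, 0, 25, 0, 0, 0], [0, 0, 30, 0, 0, 0], [0, 0, 18, 0, 0, 0], [0, 0, 0, 0, 0, 0], [0, 0, 0, 0, 0, 0]])

```text
t: 25.08
eef_pos: [0.5307, -0.2884, 0.0697]
tcp_rot: [-0.082, -3.139, -0.002]
contact_force: [-0.4, -0.2, 0.9]
width: 0.0467
gripper_force: 0.0
```

carry_out(steps=[[0, 0, 0, 0, 0, 0], [0, 0, 0, 0, 0, 0], [0, 0, 0, 0, 0, 0], [0, 0, 0, 0, 0, 0], [0, 0, 0, 0, 0, 0], [0, 0, 0, 0, 0, 0]], claw=-1, squeeze=80)

```text
t: 25.58
eef_pos: [0.5322, -0.29, 0.0718]
tcp_rot: [0.084, 3.138, -0.001]
contact_force: [-0.3, 1.7, 6.9]
width: 0.0125
gripper_force: 82.4
```

carry_out(steps=[[0, 0, -10, 0, 0, 0], [0, 0, -20, 0, 0, 0], [0, 0, -30, 0, 0, 0], [0, 0, -30, 0, 0, 0], [0, 0, -25, 0, 0, 0], [0, 0, -10, 0, 0, 0], [0, 0, 0, 0, 0, 0], [0, 0, 0, 0, 0, 0]])

```text
t: 26.25
eef_pos: [0.5304, -0.2901, 0.1947]
tcp_rot: [-0.085, -3.14, 0.0]
contact_force: [0.0, -0.2, -5.0]
width: 0.0123
gripper_force: 81.0
```

```bash
python3 -c "
from h import *
plan((.47,-.02,.2,3.14),(.475,.3315,.2,3.27))"
```

```text
t 26.25 P [ 0.5304 -0.2901  0.1947] th 3.087 q7 1.87 w 0.0123 F [ 0.  -0.2 -5. ] tilt [-0.001 -0.   ]
7 rows -> [ 0.47 -0.02  0.2 ] 3.14
[[11,38,-1,0,0,-0.008],[10,38,-1,0,0,-0.007],[10,38,0,0,0,-0.008],[10,39,-1,0,0,-0.007],[10,38,-1,0,0,-0.008],[9,39,-1,0,0,-0.007],[9,38,0,0,0,-0.008]]
9 rows -> [0.475 0.331 0.2  ] 3.27
[[-1,39,0,0,0,-0.014],[-1,39,0,0,0,-0.015],[-1,39,0,0,0,-0.014],[-2,39,0,0,0,-0.015],[-3,39,0,0,0,-0.014],[-4,39,0,0,0,-0.014],[-3,39,0,0,0,-0.015],[-5,39,0,0,0,-0.014],[-5,38,0,0,0,-0.015]]
```

carry_out(steps=[[5, 19, -1, 0, 0, -0.004], [11, 38, -1, 0, 0, -0.008], [10, 38, -1, 0, 0, -0.007], [10, 38, 0, 0, 0, -0.008], [10, 39, -1, 0, 0, -0.007], [10, 38, -1, 0, 0, -0.008], [9, 39, -1, 0, 0, -0.007], [4, 38, 0, 0, 0, -0.008], [-1, 39, 0, 0, 0, -0.014], [-1, 39, 0, 0, 0, -0.015]])

```text
t: 27.08
eef_pos: [0.4692, 0.0781, 0.1992]
tcp_rot: [0.051, -3.137, 0.001]
contact_force: [1.1, 0.4, -3.5]
width: 0.0124
gripper_force: 80.8
```

carry_out(steps=[[-1, 39, 0, 0, 0, -0.014], [-2, 39, 0, 0, 0, -0.015], [-3, 39, 0, 0, 0, -0.014], [-4, 39, 0, 0, 0, -0.014], [-3, 39, 0, 0, 0, -0.015], [-5, 35, 0, 0, 0, -0.014], [-4, 20, 0, 0, 0, -0.01], [0, 0, 0, 0, 0, 0], [0, 0, 0, 0, 0, 0], [0, 0, 0, 0, 0, 0]])

```text
t: 27.92
eef_pos: [0.4746, 0.3263, 0.1989]
tcp_rot: [0.201, -3.131, 0.004]
contact_force: [-0.0, -1.3, -3.7]
width: 0.0127
gripper_force: 80.9
```

```bash
python3 -c "
from h import *
plan((.475,.3315,.075,3.26))"
```

```text
t 27.92 P [0.4746 0.3263 0.1989] th -3.014 q7 0.83 w 0.0127 F [-0.  -1.3 -3.7] tilt [-0.004 -0.003]
4 rows -> [0.475 0.331 0.075] -3.023
[[0,1,31,0,0,0.002],[-1,2,31,0,0,0.003],[0,1,31,0,0,0.002],[0,1,31,0,0,0.002]]
```

carry_out(steps=[[0, 1, 10, 0, 0, 0], [0, 0, 30, 0, 0, 0], [0, 0, 35, 0, 0, 0], [0, 0, 25, 0, 0, 0], [0, 0, 15, 0, 0, 0], [0, 0, 8, 0, 0, 0], [0, 0, 0, 0, 0, 0], [0, 0, 0, 0, 0, 0]])

```text
t: 28.58
eef_pos: [0.4757, 0.3285, 0.0782]
tcp_rot: [0.2, -3.135, 0.0]
contact_force: [0.1, 1.0, -3.2]
width: 0.0125
gripper_force: 80.7
```

carry_out(steps=[[0, 0, 1, 0, 0, 0], [0, 0, 1, 0, 0, 0], [0, 0, 0, 0, 0, 0]])

```text
t: 28.83
eef_pos: [0.4762, 0.3295, 0.0773]
tcp_rot: [-0.201, 3.133, 0.001]
contact_force: [-0.3, 0.3, -3.6]
width: 0.0125
gripper_force: 80.8
```

carry_out(steps=[[0, 0, 0, 0, 0, 0], [0, 0, 0, 0, 0, 0], [0, 0, 0, 0, 0, 0], [0, 0, -15, 0, 0, 0], [0, 0, -35, 0, 0, 0], [0, 0, -30, 0, 0, 0], [0, 0, -10, 0, 0, 0], [0, 0, 0, 0, 0, 0], [0, 0, 0, 0, 0, 0]], claw=0.1)

```text
t: 29.58
eef_pos: [0.4759, 0.3292, 0.1668]
tcp_rot: [-0.201, 3.134, 0.001]
contact_force: [-0.7, 0.1, 0.0]
width: 0.047
gripper_force: 0.0
```

```bash
python3 -c "
from h import *
o,ps=packs([(.4589,.0207,.2225),(.4476,.1133,-.1484),(.4435,.205,.111)])
for r in o: print(r and (np.round(r[0][0],4),round(r[0][1],3),r[1]))
g=o[2][0][0] if o[2] else (.4435,.205,.08)
plan((g[0],g[1],.16,3.142+g[2]),(g[0],g[1],.068,3.142+g[2]))"
```

```text
(array([0.4608, 0.0232, 0.2307]), np.float64(0.935), 1)
(array([ 0.4489,  0.1129, -0.1289]), np.float64(0.948), 2)
(array([ 0.479 ,  0.19  , -0.1587]), np.float64(0.78), 1)
t 29.98 P [0.4751 0.3289 0.1654] th -3.013 q7 0.8 w 0.0476 F [0.7 0.2 0.3] tilt [-0.001 -0.001]
4 rows -> [0.479 0.19  0.16 ] -3.3
[[3,-35,1,0,0,0.072],[1,-34,2,0,0,0.071],[-1,-35,1,0,0,0.072],[-4,-35,1,0,0,0.072]]
3 rows -> [0.479 0.19  0.068] -3.3
[[0,0,31,0,0,-0.0],[0,0,31,0,0,-0.0],[0,0,30,0,0,-0.0]]
```

```bash
python3 -c "
from h import *
plan((.4605,.022,.16,3.37))"
```

```text
t 29.98 P [0.4751 0.3289 0.1654] th -3.013 q7 0.8 w 0.0476 F [0.7 0.2 0.3] tilt [-0.001 -0.001]
8 rows -> [0.461 0.022 0.16 ] -2.913
[[7,-38,1,0,0,-0.013],[7,-38,0,0,0,-0.012],[8,-37,1,0,0,-0.013],[8,-38,1,0,0,-0.012],[8,-37,0,0,0,-0.013],[9,-37,1,0,0,-0.012],[10,-38,1,0,0,-0.013],[10,-37,0,0,0,-0.012]]
```

carry_out(steps=[[4, -19, 1, 0, 0, -0.006], [7, -38, 0, 0, 0, -0.013], [7, -38, 0, 0, 0, -0.012], [8, -37, 1, 0, 0, -0.013], [8, -38, 1, 0, 0, -0.012], [8, -37, 0, 0, 0, -0.013], [9, -37, 1, 0, 0, -0.012], [10, -36, 1, 0, 0, -0.013], [6, -20, 0, 0, 0, -0.006]])

```text
t: 30.73
eef_pos: [0.46, 0.0172, 0.1608]
tcp_rot: [0.352, -3.12, 0.003]
contact_force: [0.3, -0.8, 0.3]
width: 0.047
gripper_force: 0.0
```

carry_out(steps=[[0, 0, 0, 0, 0, 0], [0, 0, 0, 0, 0, 0], [0, 0, 0, 0, 0, 0], [0, 0, 0, 0, 0, 0]])

```text
t: 31.07
eef_pos: [0.4611, 0.0235, 0.1613]
tcp_rot: [-0.361, 3.12, 0.001]
contact_force: [0.6, 0.3, 0.1]
width: 0.0473
gripper_force: 0.0
```

```bash
python3 -c "
from h import *
plan((.4605,.022,.068,3.37))
p=cap('top');q=cap('scene'); cv2.imwrite('pics/s5.png',cv2.resize(q['color'][100:330,190:450,::-1],None,fx=2.6,fy=2.6))
for a in (p,q):
  for g in [(.4608,.022,.228),(.4489,.1129,-.13),(.4435,.205,.11)]:
    m=near(a,'fresh0',g[:2])
    if m is not None:
      r=fit([(a,m)],PACK,g); print(a['shot'],np.round(r[0],4),round(r[1],3))"
```

```text
t 31.07 P [0.4611 0.0235 0.1613] th -2.911 q7 1.52 w 0.0473 F [0.6 0.3 0.1] tilt [0.    0.001]
3 rows -> [0.46  0.022 0.068] -2.913
[[0,0,31,0,0,0.001],[1,-1,31,0,0,0.0],[0,0,31,0,0,0.001]]
17 [ 0.4448  0.1163 -0.06  ] 0.293
18 [0.4582 0.0222 0.2107] 0.944
18 [ 0.4502  0.115  -0.1781] 0.88
18 [ 0.4843  0.1868 -0.0896] 0.815
```

View pics/s5.png

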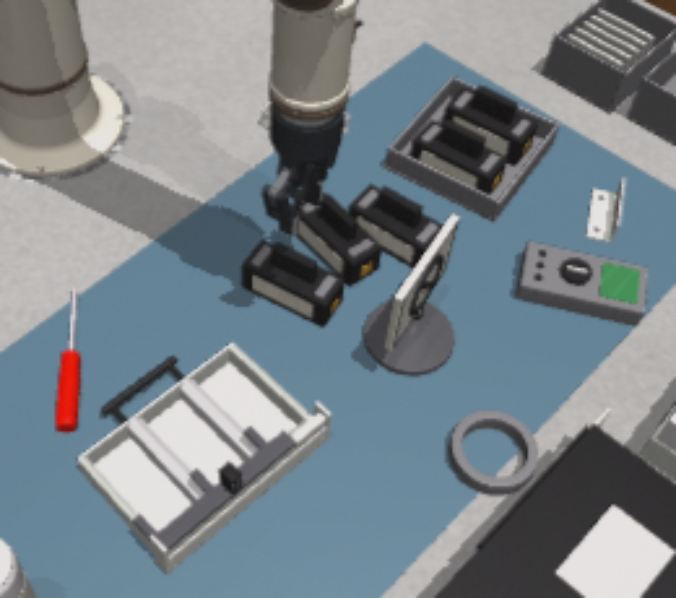

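Both spent packs stand in the tray (crop 490,115 and 460,155). The third fresh pack has been nudged toward the sign (crop 400,225), so I'll measure it again before picking it. Picking the nearest fresh pack now.

carry_out(steps=[[1, -1, 25, 0, 0, 0], [0, 0, 35, 0, 0, 0], [0, 0, 23, 0, 0, 0], [0, 0, 10, 0, 0, 0], [0, 0, 0, 0, 0, 0], [0, 0, 0, 0, 0, 0]])

```text
t: 31.97
eef_pos: [0.4603, 0.0211, 0.0685]
tcp_rot: [0.358, -3.12, -0.001]
contact_force: [0.4, 0.5, 0.0]
width: 0.0469
gripper_force: 0.0
```

carry_out(steps=[[0, 0, 0, 0, 0, 0], [0, 0, 0, 0, 0, 0], [0, 0, 0, 0, 0, 0], [0, 0, 0, 0, 0, 0], [0, 0, 0, 0, 0, 0], [0, 0, 0, 0, 0, 0]], claw=-1, squeeze=80)

```text
t: 32.47
eef_pos: [0.4613, 0.0211, 0.0694]
tcp_rot: [-0.358, 3.119, -0.0]
contact_force: [-1.3, 1.7, 6.6]
width: 0.0128
gripper_force: 82.7
```

carry_out(steps=[[0, 0, -10, 0, 0, 0], [0, 0, -20, 0, 0, 0], [0, 0, -30, 0, 0, 0], [0, 0, -30, 0, 0, 0], [0, 0, -10, 0, 0, 0], [0, 0, 0, 0, 0, 0], [0, 0, 0, 0, 0, 0]])

```text
t: 33.05
eef_pos: [0.4598, 0.0202, 0.168]
tcp_rot: [-0.357, 3.121, -0.001]
contact_force: [-0.4, -0.2, -5.2]
width: 0.0127
gripper_force: 81.0
```

```bash
python3 -c "
from h import *
plan((.5325,-.2891,.17,3.10),(.5325,-.2891,.07,3.10))"
```

```text
t 33.05 P [0.4598 0.0202 0.168 ] th -2.914 q7 1.53 w 0.0127 F [-0.4 -0.2 -5.2] tilt [ 0.    -0.001]
8 rows -> [ 0.532 -0.289  0.17 ] -3.183
[[0,-40,0,0,0,0.034],[-2,-39,0,0,0,0.033],[-2,-40,-1,0,0,0.034],[-5,-40,0,0,0,0.034],[-5,-39,0,0,0,0.033],[-7,-39,0,0,0,0.034],[-8,-39,-1,0,0,0.033],[-9,-38,0,0,0,0.034]]
3 rows -> [ 0.532 -0.289  0.07 ] -3.183
[[0,0,33,0,0,0.0],[0,0,34,0,0,0.0],[0,0,33,0,0,0.0]]
```

carry_out(steps=[[0, -20, 0, 0, 0, 0.017], [0, -40, 0, 0, 0, 0.034], [-2, -39, 0, 0, 0, 0.033], [-3, -40, -1, 0, 0, 0.034], [-5, -40, 0, 0, 0, 0.034], [-5, -39, 0, 0, 0, 0.033], [-7, -38, 0, 0, 0, 0.034], [-8, -37, -1, 0, 0, 0.033], [-9, -20, 0, 0, 0, 0.017]])

```text
t: 33.8
eef_pos: [0.5307, -0.2934, 0.167]
tcp_rot: [-0.075, -3.136, 0.002]
contact_force: [0.1, -2.2, -4.9]
width: 0.0121
gripper_force: 80.8
```

carry_out(steps=[[0, 0, 10, 0, 0, 0], [0, 0, 15, 0, 0, 0], [0, 0, 10, 0, 0, 0], [0, 0, 0, 0, 0, 0], [0, 0, 0, 0, 0, 0], [0, 0, 0, 0, 0, 0]])

```text
t: 34.3
eef_pos: [0.5335, -0.2868, 0.1349]
tcp_rot: [-0.062, -3.14, -0.001]
contact_force: [0.9, 1.3, -3.9]
width: 0.0127
gripper_force: 80.6
```

```bash
python3 -c "
from h import *
plan((.5325,-.2891,.07,3.10))
P,th,s,_=cur(); z0=P[2]-.0694
q=cap('scene')
print(z0)
m=near(q,'fresh0',P[:2],z=z0+.04)
if m is not None: print(fit([(q,m)],PACK,(P[0],P[1],th-3.142),z0))
"
```

```text
t 34.3 P [ 0.5335 -0.2868  0.1349] th 3.102 q7 1.82 w 0.0127 F [ 0.9  1.3 -3.9] tilt [-0.001  0.001]
2 rows -> [ 0.532 -0.289  0.07 ] 3.1
[[0,-1,32,0,0,0.001],[1,-1,33,0,0,0.001]]
0.06545874659097169
((np.float64(0.5309626719552664), np.float64(-0.2855102877531104), np.float64(-0.06377353652544815)), np.float64(0.5841197093021161))
```

carry_out(steps=[[1, -2, 0, 0, 0, 0], [0, 0, 8, 0, 0, 0], [0, 0, 12, 0, 0, 0], [0, 0, 12, 0, 0, 0], [0, 0, 0, 0, 0, 0]])

```text
t: 34.82
eef_pos: [0.5307, -0.2887, 0.0999]
tcp_rot: [-0.064, -3.137, -0.003]
contact_force: [1.1, -0.3, -6.5]
width: 0.0125
gripper_force: 80.8
```

carry_out(steps=[[0, 0, 10, 0, 0, 0], [0, 0, 10, 0, 0, 0], [0, 0, 6, 0, 0, 0], [0, 0, 0, 0, 0, 0], [0, 0, 0, 0, 0, 0]])

```text
t: 35.23
eef_pos: [0.5319, -0.2892, 0.0765]
tcp_rot: [-0.064, -3.139, -0.001]
contact_force: [0.4, -0.2, -5.1]
width: 0.0126
gripper_force: 80.8
```

```bash
python3 -c "
from h import *
plan((.5325,-.2891,.0725,3.10))
q=cap('scene'); cv2.imwrite('pics/s6.png',cv2.resize(q['color'][200:330,195:345,::-1],None,fx=4,fy=4))
"
```

```text
t 35.23 P [ 0.5319 -0.2892  0.0765] th 3.101 q7 1.8 w 0.0126 F [ 0.4 -0.2 -5.1] tilt [-0.001  0.001]
1 rows -> [ 0.533 -0.289  0.072] 3.1
[[-1,0,4,0,0,0.001]]
```

View pics/s6.png

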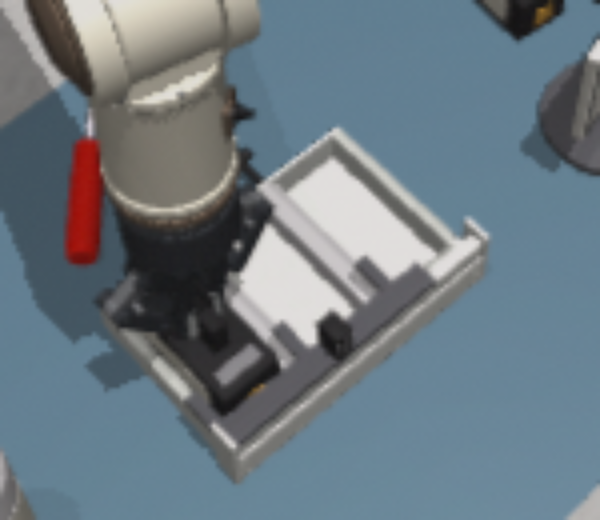

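The pack is inside bay0 without contact force. Lowering the last 4 mm and releasing.

carry_out(steps=[[0, 0, 3, 0, 0, 0], [0, 0, 2, 0, 0, 0], [0, 0, 0, 0, 0, 0]])

```text
t: 35.53
eef_pos: [0.5329, -0.2896, 0.0727]
tcp_rot: [0.064, 3.14, -0.001]
contact_force: [0.6, -0.4, -4.1]
width: 0.0125
gripper_force: 80.8
```

carry_out(steps=[[0, 0, 0, 0, 0, 0], [0, 0, 0, 0, 0, 0], [0, 0, 0, 0, 0, 0], [0, 0, -15, 0, 0, 0], [0, 0, -35, 0, 0, 0], [0, 0, -30, 0, 0, 0], [0, 0, -10, 0, 0, 0], [0, 0, 0, 0, 0, 0], [0, 0, 0, 0, 0, 0]], claw=0.1)

```text
t: 36.28
eef_pos: [0.5328, -0.2899, 0.163]
tcp_rot: [0.064, 3.139, -0.002]
contact_force: [-0.2, 0.5, -1.5]
width: 0.0473
gripper_force: 0.0
```

```bash
python3 -c "
from h import *
p=cap('top');q=cap('scene')
for a in (p,q):
  for n,g,z in [('fresh0',(.4489,.1129,-.14),0),('fresh0',(.484,.187,-.1),0),('spent0',(.532,-.289,-.04),.003)]:
    m=near(a,n,g[:2])
    if m is not None:
      r=fit([(a,m)],PACK,g,z); print(a['shot'],np.round(r[0],4),round(r[1],3))
plan((.4495,.1135,.16,3.0))"
```

```text
21 [ 0.4474  0.1126 -0.1248] 0.955
21 [0.4918 0.1795 0.0896] 0.949
22 [ 0.4477  0.1149 -0.1574] 0.944
22 [ 0.4847  0.1882 -0.1161] 0.779
t 36.68 P [ 0.532  -0.2893  0.1613] th 3.101 q7 1.84 w 0.047 F [ 0.6 -0.   0.5] tilt [-0.001  0.001]
11 rows -> [0.449 0.114 0.16 ] 3.0
[[9,36,0,0,0,0.009],[9,36,0,0,0,0.009],[10,37,0,0,0,0.01],[10,36,0,0,0,0.009],[10,36,1,0,0,0.009],[11,35,0,0,0,0.009],[11,36,0,0,0,0.009],[11,36,0,0,0,0.009],[12,35,0,0,0,0.01],[12,36,0,0,0,0.009],[12,35,0,0,0,0.009]]
```

carry_out(steps=[[5, 18, 0, 0, 0, 0.005], [9, 36, 0, 0, 0, 0.009], [10, 37, 0, 0, 0, 0.01], [10, 36, 0, 0, 0, 0.009], [10, 36, 0, 0, 0, 0.009], [11, 35, 0, 0, 0, 0.009], [11, 36, 0, 0, 0, 0.009], [11, 36, 0, 0, 0, 0.009], [12, 35, 0, 0, 0, 0.01], [12, 36, 0, 0, 0, 0.009]])

```text
t: 37.52
eef_pos: [0.4584, 0.0601, 0.1623]
tcp_rot: [0.203, 3.135, -0.0]
contact_force: [1.1, 0.6, -0.8]
width: 0.0469
gripper_force: 0.0
```

carry_out(steps=[[13, 34, 0, 0, 0, 0.009], [6, 18, 0, 0, 0, 0.004], [0, 0, 0, 0, 0, 0], [0, 0, 0, 0, 0, 0], [0, 0, 0, 0, 0, 0], [0, 0, 0, 0, 0, 0]])

```text
t: 38.02
eef_pos: [0.4474, 0.1111, 0.1621]
tcp_rot: [-0.226, -3.133, 0.001]
contact_force: [-0.3, -0.2, 0.2]
width: 0.0469
gripper_force: 0.0
```

```bash
python3 -c "
from h import *
plan((.4477,.1137,.0685,3.0))"
```

```text
t 38.02 P [0.4474 0.1111 0.1621] th 2.998 q7 0.96 w 0.0469 F [-0.3 -0.2  0.2] tilt [-0.    -0.001]
3 rows -> [0.448 0.114 0.068] 3.0
[[0,1,31,0,0,-0.001],[0,1,31,0,0,-0.001],[0,1,32,0,0,-0.0]]
```

Target bay1 next: (.5355,-.2135), θ 3.10.

carry_out(steps=[[0, 2, 25, 0, 0, 0], [0, 0, 35, 0, 0, 0], [0, 0, 23, 0, 0, 0], [0, 0, 10, 0, 0, 0], [0, 0, 0, 0, 0, 0], [0, 0, 0, 0, 0, 0]])

```text
t: 38.52
eef_pos: [0.4476, 0.114, 0.0694]
tcp_rot: [-0.224, -3.133, 0.0]
contact_force: [0.4, 0.2, -0.1]
width: 0.0473
gripper_force: 0.0
```

carry_out(steps=[[0, 0, 0, 0, 0, 0], [0, 0, 0, 0, 0, 0], [0, 0, 0, 0, 0, 0], [0, 0, 0, 0, 0, 0], [0, 0, 0, 0, 0, 0], [0, 0, 0, 0, 0, 0]], claw=-1, squeeze=80)

```text
t: 39.02
eef_pos: [0.4486, 0.1147, 0.0706]
tcp_rot: [0.223, 3.131, 0.0]
contact_force: [-1.5, -1.3, 7.7]
width: 0.0127
gripper_force: 79.6
```

carry_out(steps=[[0, 0, -10, 0, 0, 0], [0, 0, -20, 0, 0, 0], [0, 0, -30, 0, 0, 0], [0, 0, -30, 0, 0, 0], [0, 0, -10, 0, 0, 0], [0, 0, 0, 0, 0, 0], [0, 0, 0, 0, 0, 0]])

```text
t: 39.6
eef_pos: [0.4472, 0.1143, 0.1692]
tcp_rot: [0.223, 3.133, -0.001]
contact_force: [-0.7, 0.1, -3.7]
width: 0.0124
gripper_force: 78.6
```

```bash
python3 -c "
from h import *
plan((.5355,-.2135,.17,3.10))"
```

```text
t 39.6 P [0.4472 0.1143 0.1692] th 3.0 q7 0.96 w 0.0124 F [-0.7  0.1 -3.7] tilt [ 0.001 -0.   ]
9 rows -> [ 0.536 -0.214  0.17 ] 3.1
[[-15,-35,0,0,0,-0.011],[-14,-34,0,0,0,-0.011],[-14,-35,0,0,0,-0.011],[-14,-36,0,0,0,-0.012],[-13,-35,0,0,0,-0.011],[-13,-35,-1,0,0,-0.011],[-13,-36,0,0,0,-0.011],[-12,-36,0,0,0,-0.011],[-12,-36,0,0,0,-0.011]]
```

carry_out(steps=[[-8, -18, 0, 0, 0, -0.005], [-15, -35, 0, 0, 0, -0.011], [-14, -35, 0, 0, 0, -0.011], [-14, -36, 0, 0, 0, -0.012], [-13, -35, 0, 0, 0, -0.011], [-13, -35, 0, 0, 0, -0.011], [-13, -36, 0, 0, 0, -0.011], [-12, -36, 0, 0, 0, -0.011], [-12, -34, 0, 0, 0, -0.011], [-6, -18, 0, 0, 0, -0.006]])

```text
t: 40.43
eef_pos: [0.5343, -0.2193, 0.1662]
tcp_rot: [-0.073, -3.137, 0.002]
contact_force: [-0.5, -1.2, -4.1]
width: 0.0126
gripper_force: 78.7
```

carry_out(steps=[[0, 0, 10, 0, 0, 0], [0, 0, 15, 0, 0, 0], [0, 0, 10, 0, 0, 0], [0, 0, 0, 0, 0, 0], [0, 0, 0, 0, 0, 0], [0, 0, 0, 0, 0, 0]])

```text
t: 40.93
eef_pos: [0.5358, -0.2128, 0.1339]
tcp_rot: [-0.064, -3.14, -0.001]
contact_force: [0.2, -0.4, -4.2]
width: 0.0127
gripper_force: 78.6
```

```bash
python3 -c "
from h import *
plan((.5355,-.2135,.0737,3.10))"
```

```text
t 40.93 P [ 0.5358 -0.2128  0.1339] th 3.101 q7 1.69 w 0.0127 F [ 0.2 -0.4 -4.2] tilt [-0.001  0.001]
2 rows -> [ 0.536 -0.214  0.074] 3.1
[[0,0,30,0,0,0.001],[0,-1,30,0,0,0.0]]
```

carry_out(steps=[[0, 0, 8, 0, 0, 0], [0, 0, 14, 0, 0, 0], [0, 0, 14, 0, 0, 0], [0, 0, 10, 0, 0, 0], [0, 0, 8, 0, 0, 0], [0, 0, 3, 0, 0, 0], [0, 0, 0, 0, 0, 0]])

```text
t: 41.52
eef_pos: [0.5355, -0.2134, 0.0766]
tcp_rot: [-0.065, -3.14, -0.001]
contact_force: [0.8, 0.4, -4.1]
width: 0.0124
gripper_force: 78.7
```

carry_out(steps=[[0, 0, 2, 0, 0, 0], [0, 0, 1, 0, 0, 0], [0, 0, 0, 0, 0, 0], [0, 0, 0, 0, 0, 0]])

```text
t: 41.85
eef_pos: [0.5362, -0.2138, 0.0747]
tcp_rot: [0.066, 3.14, -0.0]
contact_force: [-0.6, 0.7, -3.9]
width: 0.0125
gripper_force: 78.7
```

carry_out(steps=[[0, 0, 0, 0, 0, 0], [0, 0, 0, 0, 0, 0], [0, 0, 0, 0, 0, 0], [0, 0, -15, 0, 0, 0], [0, 0, -35, 0, 0, 0], [0, 0, -30, 0, 0, 0], [0, 0, -10, 0, 0, 0], [0, 0, 0, 0, 0, 0], [0, 0, 0, 0, 0, 0]], claw=0.1)

```text
t: 42.6
eef_pos: [0.5362, -0.2139, 0.1648]
tcp_rot: [0.066, 3.139, -0.001]
contact_force: [-0.5, 0.5, -0.4]
width: 0.0473
gripper_force: 0.0
```

```bash
python3 -c "
from h import *
p=cap('top')
m=near(p,'fresh0',(.4918,.1795)); r=fit([(p,m)],PACK,(.4918,.1795,.09)); print(np.round(r[0],4),round(r[1],3))
g=r[0]
plan((.46,.05,.17,3.13),(g[0],g[1],.165,3.142+g[2]))"
```

```text
[0.4922 0.1801 0.0926] 0.948
t 42.7 P [ 0.5348 -0.2134  0.1629] th 3.1 q7 1.71 w 0.0468 F [-0.  -0.3 -0.7] tilt [-0.002  0.001]
7 rows -> [0.46 0.05 0.17] 3.13
[[12,37,-1,0,0,-0.004],[12,37,-1,0,0,-0.005],[12,38,-1,0,0,-0.004],[12,37,-1,0,0,-0.004],[12,37,-1,0,0,-0.005],[11,38,-1,0,0,-0.004],[11,37,-1,0,0,-0.004]]
4 rows -> [0.492 0.18  0.165] 3.235
[[-8,33,1,0,0,-0.026],[-8,32,1,0,0,-0.026],[-9,32,2,0,0,-0.027],[-10,32,1,0,0,-0.026]]
```

carry_out(steps=[[6, 18, 0, 0, 0, -0.002], [12, 37, -1, 0, 0, -0.005], [12, 38, -1, 0, 0, -0.004], [12, 37, -1, 0, 0, -0.004], [12, 37, -1, 0, 0, -0.005], [11, 38, -1, 0, 0, -0.004], [11, 37, -1, 0, 0, -0.004], [0, 36, 0, 0, 0, -0.02], [-8, 33, 1, 0, 0, -0.026], [-9, 32, 1, 0, 0, -0.027]])

```text
t: 43.53
eef_pos: [0.4817, 0.1334, 0.167]
tcp_rot: [0.096, -3.138, 0.001]
contact_force: [1.2, -0.8, 0.1]
width: 0.0469
gripper_force: 0.0
```

carry_out(steps=[[-10, 30, 1, 0, 0, -0.026], [-5, 16, 0, 0, 0, -0.01], [0, 0, 0, 0, 0, 0], [0, 0, 0, 0, 0, 0], [0, 0, 0, 0, 0, 0], [0, 0, 0, 0, 0, 0], [0, 0, 0, 0, 0, 0]])

```text
t: 44.12
eef_pos: [0.4949, 0.177, 0.1669]
tcp_rot: [0.146, -3.137, 0.001]
contact_force: [-0.2, -0.3, -0.0]
width: 0.0468
gripper_force: 0.0
```

```bash
python3 -c "
from h import *
plan((.492,.180,.0685,3.235))"
```

```text
t 44.12 P [0.4949 0.177  0.1669] th -3.049 q7 1.05 w 0.0468 F [-0.2 -0.3 -0. ] tilt [-0.001 -0.001]
3 rows -> [0.492 0.18  0.069] -3.049
[[1,1,33,0,0,-0.0],[1,1,33,0,0,-0.0],[1,1,32,0,0,-0.0]]
```

carry_out(steps=[[3, 3, 25, 0, 0, 0], [0, 0, 35, 0, 0, 0], [0, 0, 28, 0, 0, 0], [0, 0, 10, 0, 0, 0], [0, 0, 0, 0, 0, 0], [0, 0, 0, 0, 0, 0]])

```text
t: 44.62
eef_pos: [0.492, 0.1811, 0.0696]
tcp_rot: [0.148, -3.138, 0.0]
contact_force: [-0.2, 0.1, 0.8]
width: 0.0471
gripper_force: 0.0
```

carry_out(steps=[[0, 0, 0, 0, 0, 0], [0, 0, 0, 0, 0, 0], [0, 0, 0, 0, 0, 0], [0, 0, 0, 0, 0, 0], [0, 0, 0, 0, 0, 0], [0, 0, 0, 0, 0, 0]], claw=-1, squeeze=80)

```text
t: 45.12
eef_pos: [0.4932, 0.1816, 0.0711]
tcp_rot: [-0.149, 3.135, 0.0]
contact_force: [-0.8, -1.2, 5.9]
width: 0.0128
gripper_force: 79.3
```

carry_out(steps=[[0, 0, -10, 0, 0, 0], [0, 0, -20, 0, 0, 0], [0, 0, -30, 0, 0, 0], [0, 0, -30, 0, 0, 0], [0, 0, -10, 0, 0, 0], [0, 0, 0, 0, 0, 0], [0, 0, 0, 0, 0, 0]])

```text
t: 45.7
eef_pos: [0.4917, 0.181, 0.1691]
tcp_rot: [-0.149, 3.138, -0.001]
contact_force: [-0.7, 0.1, -4.8]
width: 0.0122
gripper_force: 78.7
```

```bash
python3 -c "
from h import *
plan((.475,.08,.17,3.18),(.5385,-.1375,.17,3.10))"
```

```text
t 45.7 P [0.4917 0.181  0.1691] th -3.047 q7 1.04 w 0.0122 F [-0.7  0.1 -4.8] tilt [ 0. -0.]
3 rows -> [0.475 0.08  0.17 ] -3.103
[[9,-33,0,0,0,0.019],[8,-33,-1,0,0,0.019],[7,-33,0,0,0,0.018]]
6 rows -> [ 0.538 -0.137  0.17 ] -3.183
[[-9,-37,0,0,0,0.013],[-10,-36,0,0,0,0.014],[-10,-37,0,0,0,0.013],[-10,-36,0,0,0,0.014],[-12,-36,0,0,0,0.013],[-11,-36,0,0,0,0.013]]
```

carry_out(steps=[[5, -17, 0, 0, 0, 0.01], [8, -33, 0, 0, 0, 0.019], [8, -33, 0, 0, 0, 0.018], [2, -35, 0, 0, 0, 0.014], [-8, -37, 0, 0, 0, 0.013], [-10, -36, 0, 0, 0, 0.014], [-10, -37, 0, 0, 0, 0.013], [-10, -36, 0, 0, 0, 0.014], [-11, -35, 0, 0, 0, 0.013], [-6, -18, 0, 0, 0, 0.008]])

```text
t: 46.53
eef_pos: [0.5317, -0.1429, 0.1666]
tcp_rot: [-0.074, -3.137, 0.003]
contact_force: [0.5, -0.8, -4.6]
width: 0.0123
gripper_force: 79.0
```

carry_out(steps=[[0, 0, 10, 0, 0, 0], [0, 0, 15, 0, 0, 0], [0, 0, 10, 0, 0, 0], [0, 0, 0, 0, 0, 0], [0, 0, 0, 0, 0, 0], [0, 0, 0, 0, 0, 0]])

```text
t: 47.03
eef_pos: [0.533, -0.1361, 0.134]
tcp_rot: [-0.062, -3.14, -0.001]
contact_force: [1.2, -0.8, -4.4]
width: 0.0124
gripper_force: 78.9
```

```bash
python3 -c "
from h import *
plan((.5385,-.1375,.0742,3.10))"
```

```text
t 47.03 P [ 0.533  -0.1361  0.134 ] th 3.102 q7 1.55 w 0.0124 F [ 1.2 -0.8 -4.4] tilt [-0.001  0.   ]
2 rows -> [ 0.539 -0.137  0.074] 3.1
[[-3,-1,30,0,0,0.001],[-3,0,30,0,0,0.001]]
```

carry_out(steps=[[-5, -1, 5, 0, 0, 0], [0, 0, 12, 0, 0, 0], [0, 0, 14, 0, 0, 0], [0, 0, 12, 0, 0, 0], [0, 0, 10, 0, 0, 0], [0, 0, 4, 0, 0, 0], [0, 0, 0, 0, 0, 0]])

```text
t: 47.62
eef_pos: [0.5377, -0.1379, 0.0761]
tcp_rot: [-0.064, -3.14, -0.001]
contact_force: [1.0, 0.7, -4.8]
width: 0.0125
gripper_force: 78.9
```

carry_out(steps=[[0, 0, 2, 0, 0, 0], [0, 0, 1, 0, 0, 0], [0, 0, 0, 0, 0, 0], [0, 0, 0, 0, 0, 0]])

```text
t: 47.95
eef_pos: [0.538, -0.1382, 0.0746]
tcp_rot: [0.064, 3.141, -0.0]
contact_force: [0.8, -0.6, -4.8]
width: 0.0125
gripper_force: 79.0
```

carry_out(steps=[[0, 0, 0, 0, 0, 0], [0, 0, 0, 0, 0, 0], [0, 0, 0, 0, 0, 0], [0, 0, -15, 0, 0, 0], [0, 0, -35, 0, 0, 0], [0, 0, -30, 0, 0, 0], [0, 0, -10, 0, 0, 0], [0, 0, 0, 0, 0, 0], [0, 0, 0, 0, 0, 0]], claw=0.1)

```text
t: 48.7
eef_pos: [0.5384, -0.1384, 0.1649]
tcp_rot: [0.064, 3.139, -0.001]
contact_force: [0.1, 0.7, -0.1]
width: 0.0472
gripper_force: 0.0
```

```bash
python3 -c "
from h import *
plan((.614,-.2365,.155,3.10))
q=cap('scene'); cv2.imwrite('pics/s7.png',cv2.resize(q['color'][120:330,190:410,::-1],None,fx=2.8,fy=2.8))
p=cap('top');print(proj(p,(.614,-.2365,.091)),proj(q,(.614,-.2365,.091)))"
```

```text
t 48.7 P [ 0.5384 -0.1384  0.1649] th 3.101 q7 1.57 w 0.0472 F [ 0.1  0.7 -0.1] tilt [ 0.002 -0.001]
4 rows -> [ 0.614 -0.237  0.155] 3.1
[[-20,-24,2,0,0,0.0],[-20,-23,3,0,0,0.0],[-20,-24,2,0,0,0.0],[-20,-24,3,0,0,0.001]]
[337.52801064 166.10383984] [278.08176745 281.51583736]
```

View pics/s7.png

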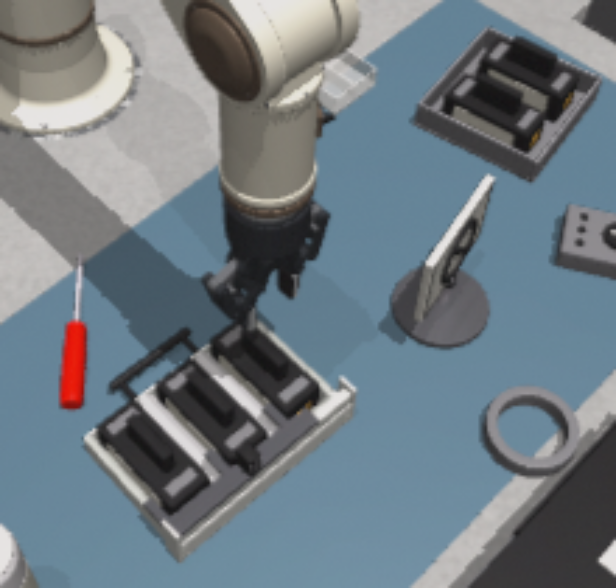

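All three charged packs sit flat in their bays and both spent packs stand in the tray. The grip block at crop (250,455), scene px (279,282), is where I predicted. Closing the lock next.

carry_out(steps=[[-10, -12, 1, 0, 0, 0], [-20, -24, 2, 0, 0, 0], [-20, -24, 2, 0, 0, 0], [-18, -22, 2, 0, 0, 0], [-10, -13, 2, 0, 0, 0], [0, 0, 0, 0, 0, 0], [0, 0, 0, 0, 0, 0], [0, 0, 0, 0, 0, 0], [0, 0, 0, 0, 0, 0], [0, 0, 0, 0, 0, 0]])

```text
t: 49.63
eef_pos: [0.6117, -0.2347, 0.1551]
tcp_rot: [-0.061, -3.14, -0.001]
contact_force: [0.4, 1.0, -0.1]
width: 0.0467
gripper_force: 0.0
```

```bash
python3 -c "
from h import *
plan((.614,-.2365,.08,3.10))"
```

```text
t 49.63 P [ 0.6117 -0.2347  0.1551] th 3.102 q7 1.69 w 0.0467 F [ 0.4  1.  -0.1] tilt [-0.001  0.001]
2 rows -> [ 0.614 -0.237  0.08 ] 3.1
[[-1,-1,38,0,0,0.001],[-1,-1,37,0,0,0.001]]
```

carry_out(steps=[[-2, -2, 25, 0, 0, 0], [0, 0, 32, 0, 0, 0], [0, 0, 17, 0, 0, 0], [0, 0, 0, 0, 0, 0], [0, 0, 0, 0, 0, 0]])

```text
t: 50.05
eef_pos: [0.6132, -0.2374, 0.0807]
tcp_rot: [-0.063, -3.139, -0.001]
contact_force: [0.8, -0.5, 1.2]
width: 0.0472
gripper_force: 0.0
```

carry_out(steps=[[0, 0, 0, 0, 0, 0], [0, 0, 0, 0, 0, 0], [0, 0, 0, 0, 0, 0], [0, 0, 0, 0, 0, 0], [0, 0, 0, 0, 0, 0], [0, 0, 0, 0, 0, 0]], claw=-1, squeeze=40)

```text
t: 50.55
eef_pos: [0.6156, -0.2363, 0.0836]
tcp_rot: [0.062, 3.138, 0.002]
contact_force: [-1.2, 5.9, 6.2]
width: 0.0152
gripper_force: 40.1
```

carry_out(steps=[[0, 4, 0, 0, 0, 0], [0, 7, 0, 0, 0, 0], [0, 8, 0, 0, 0, 0], [0, 8, 0, 0, 0, 0], [0, 6, 0, 0, 0, 0], [0, 3, 0, 0, 0, 0], [0, 0, 0, 0, 0, 0]])

```text
t: 51.13
eef_pos: [0.6173, -0.2022, 0.0836]
tcp_rot: [0.064, 3.137, -0.002]
contact_force: [-0.3, 1.0, 6.4]
width: 0.0154
gripper_force: 40.2
```

carry_out(steps=[[0, 2, 0, 0, 0, 0], [0, 2, 0, 0, 0, 0], [0, 0, 0, 0, 0, 0], [0, 0, 0, 0, 0, 0]])

```text
t: 51.47
eef_pos: [0.6174, -0.1993, 0.0836]
tcp_rot: [0.065, 3.137, -0.003]
contact_force: [-0.2, 0.0, 7.8]
width: 0.0154
gripper_force: 40.1
```

carry_out(steps=[[0, 2, 0, 0, 0, 0], [0, 2, 0, 0, 0, 0], [0, 0, 0, 0, 0, 0]])

```text
t: 51.72
eef_pos: [0.6175, -0.1982, 0.0837]
tcp_rot: [0.067, 3.136, -0.008]
contact_force: [0.8, -5.8, 4.8]
width: 0.0154
gripper_force: 40.0
```

Push a bit more to confirm the stop, then release.

carry_out(steps=[[0, 2, 0, 0, 0, 0], [0, 1, 0, 0, 0, 0], [0, 0, 0, 0, 0, 0], [0, 0, 0, 0, 0, 0]])

```text
t: 52.05
eef_pos: [0.6174, -0.1981, 0.0837]
tcp_rot: [0.07, 3.136, -0.012]
contact_force: [1.1, -10.1, 3.8]
width: 0.0152
gripper_force: 39.9
```

carry_out(steps=[[0, -4, 0, 0, 0, 0], [0, 0, 0, 0, 0, 0], [0, 0, 0, 0, 0, 0], [0, 0, -20, 0, 0, 0], [0, 0, -35, 0, 0, 0], [0, 0, -35, 0, 0, 0], [0, 0, -30, 0, 0, 0], [0, 0, -15, 0, 0, 0], [0, 0, 0, 0, 0, 0]], claw=0.3)

```text
t: 52.8
eef_pos: [0.6185, -0.1945, 0.2213]
tcp_rot: [0.062, 3.133, -0.002]
contact_force: [-0.2, 0.3, 0.6]
width: 0.0556
gripper_force: 0.0
```

```bash
python3 -c "
from h import *
plan((.605,.0755,.215,1.88))
q=cap('scene'); p=cap('top'); cv2.imwrite('pics/s8.png',np.hstack([cv2.resize(q['color'][230:310,220:320,::-1],None,fx=4,fy=4),cv2.resize(p['color'][150:230,285:385,::-1],None,fx=4,fy=4)]))"
```

```text
t 52.8 P [ 0.6185 -0.1945  0.2213] th 3.102 q7 1.65 w 0.0556 F [-0.2  0.3  0.6] tilt [ 0.008 -0.002]
11 rows -> [0.605 0.076 0.215] 1.88
[[2,24,1,0,0,0.111],[5,25,0,0,0,0.111],[8,23,1,0,0,0.111],[10,22,0,0,0,0.111],[12,22,1,0,0,0.112],[15,19,0,0,0,0.111],[17,18,1,0,0,0.111],[19,16,1,0,0,0.111],[20,14,0,0,0,0.111],[22,11,1,0,0,0.111],[23,9,0,0,0,0.111]]
```

View pics/s8.png

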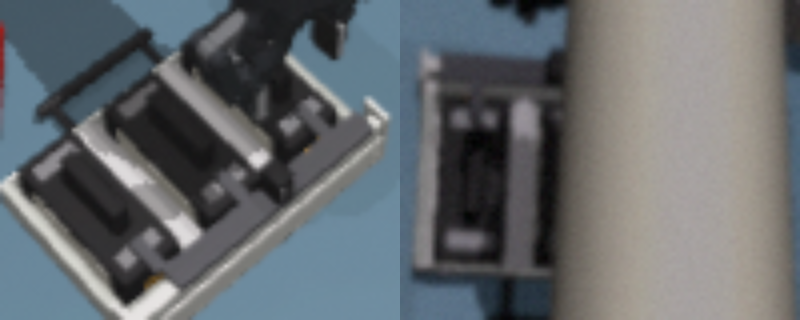

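Lock travelled 38 mm and held against 10 N; the tongues are over the packs (crop left 130,245; 225,185; 320,125). Last, the sign.

carry_out(steps=[[1, 12, 0, 0, 0, 0.05], [3, 24, 1, 0, 0, 0.111], [5, 25, 0, 0, 0, 0.111], [8, 23, 1, 0, 0, 0.111], [10, 22, 0, 0, 0, 0.111], [12, 22, 1, 0, 0, 0.112], [15, 19, 0, 0, 0, 0.111], [17, 18, 1, 0, 0, 0.111], [19, 16, 1, 0, 0, 0.111], [20, 14, 0, 0, 0, 0.111]])

```text
t: 53.73
eef_pos: [0.6128, 0.0397, 0.2087]
tcp_rot: [-1.634, -2.679, 0.004]
contact_force: [0.5, 0.5, -0.2]
width: 0.0555
gripper_force: 0.0
```

carry_out(steps=[[21, 10, 1, 0, 0, 0.111], [11, 4, 0, 0, 0, 0.06], [0, 0, 0, 0, 0, 0], [0, 0, 0, 0, 0, 0], [0, 0, 0, 0, 0, 0], [0, 0, 0, 0, 0, 0]])

```text
t: 54.23
eef_pos: [0.6135, 0.0709, 0.2096]
tcp_rot: [-1.854, -2.536, 0.003]
contact_force: [0.4, -0.2, -0.1]
width: 0.0555
gripper_force: 0.0
```

```bash
python3 -c "
from h import *
plan((.6045,.074,.147,1.87))"
```

```text
t 54.23 P [0.6135 0.0709 0.2096] th 1.879 q7 0.08 w 0.0555 F [ 0.4 -0.2 -0.1] tilt [-0.001 -0.001]
2 rows -> [0.604 0.074 0.147] 1.87
[[3,-4,31,0,0,0.004],[3,-4,32,0,0,0.005]]
```

carry_out(steps=[[6, -8, 10, 0, 0, 0], [0, 0, 30, 0, 0, 0], [0, 0, 22, 0, 0, 0], [0, 0, 0, 0, 0, 0], [0, 0, 0, 0, 0, 0]])

```text
t: 54.65
eef_pos: [0.6033, 0.0747, 0.1472]
tcp_rot: [-1.854, -2.534, 0.004]
contact_force: [-0.9, 0.7, 0.3]
width: 0.0551
gripper_force: 0.0
```

carry_out(steps=[[0, 0, 0, 0, 0, 0], [0, 0, 0, 0, 0, 0], [0, 0, 0, 0, 0, 0], [0, 0, 0, 0, 0, 0], [0, 0, 0, 0, 0, 0], [0, 0, 0, 0, 0, 0]], claw=-1, squeeze=25)

```text
t: 55.15
eef_pos: [0.6038, 0.0758, 0.1498]
tcp_rot: [-1.855, -2.535, 0.001]
contact_force: [-4.0, -1.8, 7.2]
width: 0.011
gripper_force: 24.1
```

carry_out(steps=[[0, 0, 0, 0, 0, 0.04], [0, 0, 0, 0, 0, 0.08], [0, 0, 0, 0, 0, 0.1], [0, 0, 0, 0, 0, 0.1], [0, 0, 0, 0, 0, 0.1], [0, 0, 0, 0, 0, 0.1]])

```text
t: 55.65
eef_pos: [0.6043, 0.0754, 0.1499]
tcp_rot: [2.447, 1.968, -0.0]
contact_force: [-3.4, -2.6, 5.9]
width: 0.0099
gripper_force: 24.3
```

carry_out(steps=[[0, 0, 0, 0, 0, 0.1], [0, 0, 0, 0, 0, 0.1], [0, 0, 0, 0, 0, 0.1], [0, 0, 0, 0, 0, 0.1], [0, 0, 0, 0, 0, 0.1], [0, 0, 0, 0, 0, 0.1], [0, 0, 0, 0, 0, 0.1], [0, 0, 0, 0, 0, 0.1]])

```text
t: 56.32
eef_pos: [0.6048, 0.075, 0.1499]
tcp_rot: [3.02, 0.859, 0.002]
contact_force: [-1.2, -2.3, 4.3]
width: 0.0093
gripper_force: 24.3
```

```bash
python3 -c "
from h import *
plan((.6045,.074,.147,1.87))"
```

```text
t 56.32 P [0.6048 0.075  0.1499] th 0.554 q7 -1.12 w 0.0093 F [-1.2 -2.3  4.3] tilt [ 0.002 -0.001]
11 rows -> [0.604 0.074 0.147] 1.87
[[0,0,0,0,0,-0.12],[0,0,1,0,0,-0.119],[0,0,0,0,0,-0.12],[0,0,0,0,0,-0.119],[0,0,0,0,0,-0.12],[-1,0,1,0,0,-0.12],[0,0,0,0,0,-0.119],[0,0,0,0,0,-0.12],[0,0,0,0,0,-0.12],[0,0,1,0,0,-0.119],[0,0,0,0,0,-0.12]]
```

carry_out(steps=[[0, 0, 0, 0, 0, 0.1], [0, 0, 0, 0, 0, 0.1], [0, 0, 0, 0, 0, 0.1], [0, 0, 0, 0, 0, 0.1], [0, 0, 0, 0, 0, 0.1], [0, 0, 0, 0, 0, 0.1], [0, 0, 0, 0, 0, 0.1], [0, 0, 0, 0, 0, 0], [0, 0, 0, 0, 0, 0]])

```text
t: 57.07
eef_pos: [0.605, 0.0745, 0.1499]
tcp_rot: [3.132, -0.222, 0.003]
contact_force: [-1.3, -4.9, 4.8]
width: 0.0094
gripper_force: 24.7
```

carry_out(steps=[[0, 0, 0, 0, 0, 0], [0, 0, 0, 0, 0, 0], [0, 0, 0, 0, 0, 0], [0, 0, -15, 0, 0, 0], [0, 0, -30, 0, 0, 0], [0, 0, 0, 0, 0, -0.1], [0, 0, 0, 0, 0, -0.12], [0, 0, 0, 0, 0, -0.12], [0, 0, 0, 0, 0, -0.12], [0, 0, 0, 0, 0, -0.12]], claw=0.4)

```text
t: 57.9
eef_pos: [0.6041, 0.0771, 0.1933]
tcp_rot: [-3.063, -0.696, -0.0]
contact_force: [-0.2, 0.7, -0.1]
width: 0.0597
gripper_force: 0.0
```

carry_out(steps=[[0, 0, 0, 0, 0, -0.12], [0, 0, 0, 0, 0, -0.12], [0, 0, 0, 0, 0, -0.12], [0, 0, 0, 0, 0, -0.12], [0, 0, 0, 0, 0, -0.12], [0, 0, 0, 0, 0, -0.12], [0, 0, 0, 0, 0, -0.12], [0, 0, 0, 0, 0, -0.12], [0, 0, 0, 0, 0, -0.12], [0, 0, 0, 0, 0, -0.12]])

```text
t: 58.73
eef_pos: [0.6042, 0.0769, 0.1933]
tcp_rot: [-2.136, -2.304, -0.001]
contact_force: [-0.3, 0.2, -0.1]
width: 0.0597
gripper_force: 0.0
```

carry_out(steps=[[0, 0, 0, 0, 0, -0.12], [0, 0, 0, 0, 0, -0.12], [0, 0, 0, 0, 0, -0.12], [0, 0, 0, 0, 0, -0.12], [0, 0, 0, 0, 0, -0.12], [0, 0, 0, 0, 0, -0.12], [0, 0, 0, 0, 0, -0.12], [0, 0, 0, 0, 0, -0.12], [0, 0, 0, 0, 0, -0.12], [0, 0, 0, 0, 0, -0.12]])

```text
t: 59.57
eef_pos: [0.6042, 0.0769, 0.1933]
tcp_rot: [-0.462, -3.107, -0.001]
contact_force: [0.4, -0.3, -1.1]
width: 0.0602
gripper_force: 0.0
```

carry_out(steps=[[0, 0, 0, 0, 0, -0.12], [0, 0, 0, 0, 0, -0.04], [0, 0, 0, 0, 0, 0], [0, 0, 0, 0, 0, 0]])

```text
t: 59.9
eef_pos: [0.6042, 0.0766, 0.1933]
tcp_rot: [-0.225, -3.133, -0.001]
contact_force: [0.2, -0.7, 0.7]
width: 0.0599
gripper_force: 0.0
```

```bash
python3 -c "
from h import *
plan((.6045,.0745,.147,2.993))"
```

```text
t 59.9 P [0.6042 0.0766 0.1933] th 2.998 q7 1.1 w 0.0599 F [ 0.2 -0.7  0.7] tilt [-0.  0.]
2 rows -> [0.605 0.074 0.147] 2.993
[[0,-1,23,0,0,0.003],[-1,-1,23,0,0,0.002]]
```

carry_out(steps=[[0, -2, 23, 0, 0, 0], [0, 0, 23, 0, 0, 0], [0, 0, 0, 0, 0, 0], [0, 0, 0, 0, 0, 0]])

```text
t: 60.23
eef_pos: [0.6028, 0.0744, 0.1463]
tcp_rot: [-0.223, -3.13, 0.001]
contact_force: [-0.3, 0.0, 0.8]
width: 0.06
gripper_force: 0.0
```

carry_out(steps=[[0, 0, 0, 0, 0, 0], [0, 0, 0, 0, 0, 0], [0, 0, 0, 0, 0, 0], [0, 0, 0, 0, 0, 0], [0, 0, 0, 0, 0, 0], [0, 0, 0, 0, 0, 0], [0, 0, 0, 0, 0, 0.05], [0, 0, 0, 0, 0, 0.1]], claw=-1)

```text
t: 60.9
eef_pos: [0.6046, 0.0743, 0.1485]
tcp_rot: [0.46, 3.106, 0.001]
contact_force: [-1.7, -0.1, 6.2]
width: 0.0094
gripper_force: 29.2
```

carry_out(steps=[[0, 0, 0, 0, 0, 0.1], [0, 0, 0, 0, 0, 0.1], [0, 0, 0, 0, 0, 0.1], [0, 0, 0, 0, 0, 0.1], [0, 0, 0, 0, 0, 0.1], [0, 0, 0, 0, 0, 0.1], [0, 0, 0, 0, 0, 0.1], [0, 0, 0, 0, 0, 0.1], [0, 0, 0, 0, 0, 0.1], [0, 0, 0, 0, 0, 0]])

```text
t: 61.73
eef_pos: [0.6043, 0.074, 0.1484]
tcp_rot: [1.77, 2.594, 0.0]
contact_force: [-2.1, -3.0, 6.4]
width: 0.0091
gripper_force: 29.4
```

carry_out(steps=[[0, 0, 0, 0, 0, 0.06], [0, 0, 0, 0, 0, 0.04], [0, 0, 0, 0, 0, 0.03], [0, 0, 0, 0, 0, 0.02], [0, 0, 0, 0, 0, 0], [0, 0, 0, 0, 0, 0]])

```text
t: 62.23
eef_pos: [0.6042, 0.0739, 0.1484]
tcp_rot: [1.953, 2.46, 0.0]
contact_force: [-2.1, -1.4, 7.0]
width: 0.0095
gripper_force: 29.4
```

```bash
python3 -c "
from h import *
plan(); print(manip.sense()['torque'],manip.sense()['gripper_force'])"
```

```text
t 62.23 P [0.6042 0.0739 0.1484] th 1.799 q7 0.03 w 0.0095 F [-2.1 -1.4  7. ] tilt [ 0.001 -0.   ]
[-0.36722999  0.47788921 -0.02796483] 29.415689706802368
```

No stop felt yet, so I'm continuing in small turns.

carry_out(steps=[[0, 0, 0, 0, 0, 0.03], [0, 0, 0, 0, 0, 0.03], [0, 0, 0, 0, 0, 0], [0, 0, 0, 0, 0, 0]])

```text
t: 62.57
eef_pos: [0.6042, 0.074, 0.1485]
tcp_rot: [2.022, 2.402, -0.0]
contact_force: [-3.6, -2.0, 6.7]
width: 0.0095
gripper_force: 44.6
```

```bash
python3 -c "
from h import *
plan(); print(manip.sense()['torque'],manip.sense()['gripper_force'])"
```

```text
t 62.57 P [0.6042 0.074  0.1485] th 1.742 q7 -0.03 w 0.0095 F [-3.6 -2.   6.7] tilt [ 0.001 -0.001]
[-0.46467583  0.56659232  0.99321878] 44.5821931429964
```

Wrist torque has risen to 1 N m, so it's at the stop. Releasing, backing off and checking.

carry_out(steps=[[0, 0, 0, 0, 0, 0], [0, 0, 0, 0, 0, 0], [0, 0, 0, 0, 0, 0], [0, 0, -20, 0, 0, 0], [0, 0, -35, 0, 0, 0], [0, 0, -35, 0, 0, 0], [0, 0, -20, 0, 0, 0], [20, 0, 0, 0, 0, 0], [40, 0, 0, 0, 0, 0], [40, 0, 0, 0, 0, 0]], claw=0.4)

```text
t: 63.4
eef_pos: [0.5878, 0.1719, 0.2579]
tcp_rot: [2.032, 2.395, 0.001]
contact_force: [0.7, 1.4, 0.1]
width: 0.0599
gripper_force: 0.0
```

carry_out(steps=[[40, 0, 0, 0, 0, 0], [40, 0, 0, 0, 0, 0], [40, 0, 0, 0, 0, 0], [30, 0, 0, 0, 0, 0], [10, 0, 0, 0, 0, 0], [0, 0, 0, 0, 0, 0], [0, 0, 0, 0, 0, 0], [0, 0, 0, 0, 0, 0]])

```text
t: 64.07
eef_pos: [0.5612, 0.328, 0.2569]
tcp_rot: [2.029, 2.397, -0.002]
contact_force: [0.5, 0.9, 0.0]
width: 0.0599
gripper_force: 0.0
```

```bash
python3 -c "
from h import *
p=cap('top');q=cap('scene'); cv2.imwrite('pics/s9.png',np.vstack([cv2.resize(p['color'][120:270,80:400,::-1],(640,300)),cv2.resize(q['color'][130:280,200:440,::-1],(480,300))[:, :480] if 0 else cv2.resize(q['color'][120:330,200:440,::-1],(640,560))[:300]]))
g=p['color'].min(2).astype(int); m=np.zeros_like(g,bool); m[148:180,198:258]=g[148:180,198:258]>125
n,l,st,c=cv2.connectedComponentsWithStats(m.astype(np.uint8)); k=1+st[1:,4].argmax(); ys,xs=np.nonzero(l==k)
b=cv2.boxPoints(cv2.minAreaRect(np.c_[xs,ys].astype(np.float32))); print(st[k])
W=np.array([ray(p,u,.162) for u in b]); c=W-W.mean(0); v=np.linalg.svd(c[:,:2])[2]; print(W.mean(0),v[0],np.arctan2(v[0][1],v[0][0]))"
```

```text
[201 155  52  13 178]
[0.60666179 0.07268407 0.162     ] [ 0.21268412 -0.97712101] -1.3564752191192282
```

View pics/s9.png

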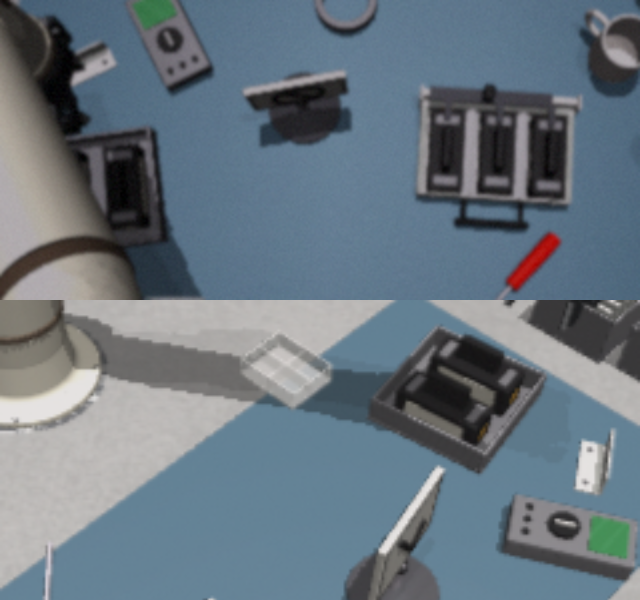

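The sign is back at its stop with the ring facing the robot and the tick facing away. Three packs are locked in the drawer, two stand in the tray, and the other things haven't been moved. Handing in.

```bash
python3 -c "
from h import *
print(manip.sign_off())"
```

```text
the job is handed in; nothing more can be done
None
```

I finished the job in the order asked and handed it in at about 64 s of the 210 s limit. The three charged packs are locked in the drawer, both spent packs stand upright in the return tray, and the sign's tick face looks across the bench again.

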